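# Make up the amplifier kit and the load kit

## Robot

A 6-joint arm with a two-finger parallel gripper is mounted at the origin on a cart in front of the work surface, level with it; the furniture and walls round the work are solid. World frame = base frame: x ahead of the robot, y to its left, z up, the work surface at z = 0. Lengths are in mm, angles in degrees, forces in N, time in s.
With the tool pointing down it reaches from about 350 to 850 mm from the base axis. Payload 8.1 kg.
Tool frame: the origin (TCP) lies midway between the tips of the shut fingers; the grasp point (between the pads) lies 19 mm behind it; z points along the fingers, y is the line along which they close (so a half turn about z gives the same grasp; the last joint's range is limited). The gripper opens to 85 mm and grips with 20 to 120 N. Pads are 22 mm wide; open, the fingers measure 114 mm over their backs; the gripper's body (76 mm by 85 mm) begins 54 mm behind the grasp point. The pads swing forward as they close: fully open they stand 13 mm farther back than shut.
Start: joints at [64.549, 7.471, 85.268, -0, 87.261, -4.893], TCP at [210.669, 561.804, 231.292] pointing down, gripper open.
Joint ranges: [-169.43, 169.43], [-51.17, 129.36], [1.28, 143.12], [-76.62, 256.62], [0, 156.53], [-152.29, 152.29]. Speed limits (degrees/s): [136.94, 136.94, 159.86, 180, 180, 180].

## Interface

Orientations are given as [roll, pitch, yaw] about the fixed x, y, z axes, in that order (R = Rz(yaw) Ry(pitch) Rx(roll)).
In Python, from bench import r gives the robot as it stands.
- The arm moves only by the tool apply_moves, never from a script. Its argument "steps" is a list of rows, each a list of 7 numbers: the opening, from -1 (shut) to 1 (fully open), then the shift along the tool's x, y, z in mm, then the turn, a rotation vector about the tool's x, y, z in units of 5 degrees (1.0 is 5 degrees). A call has exactly 8 rows; each row shifts and turns the commanded pose from where the row before left it, along the tool's axes as they then stand; what a row does not reach is not made up. A row lasts 1/10 s, in which the tool goes at most 50 mm and 8.59 degrees, less where a joint would pass 70% of its speed; a pose out of reach is approached as far as the arm can. A call is refused whole if a number of a shift passes 50 or a number of a turn 1, either way. A call with a gripper value outside its range is refused whole. The fingers move at their own pace and stop on an object; "squeeze" is the grip in N (left out, the last holds). Time passes only in rows, so rows that do not move let the fingers close, or fill a call up. It gives the time, the measured TCP pose, the force, the opening and the grip force at its end, in the units of the state.
- r.sense(): the state, without advancing time (a new reading comes with each control period).
- r.snapshot(name): name is "scene" or "top" or "wrist"; returns a dict with "color" (480x640x3 uint8, blue, green, red), "depth" (480x640 float32, mm along the optical axis (not along the pixel's ray), 0 where there is no reading), "mtx" (3x3 intrinsics, pixels), "T" (4x4, takes a point from camera to world coordinates); the wrist camera has in their place "hand_eye" (4x4, takes a point from camera to tool coordinates, whose origin is the TCP and whose axes are the flange's). Camera axes: x right, y down, z forward; pixel columns grow to the right and rows downward; lengths in mm; the calibration is good to about 2 mm. A picture is of the moment at which its call begins: read the wrist's pose just before it.
- r.hand_in(): hands the job in; it is judged then, once.
The state is a dict: "time": time; "joint_pos": joint angles; "qd": joint speeds; "joint_efforts": joint torques, N m; "tool_pos": TCP position; "tcp_rot": TCP orientation; "ft_force": force on the tool from outside, world axes, zero at the start; "wrist_torque": the same for the moment, N m; "finger_gap": finger opening in mm; "grip_force": force on a finger pad.
Only numpy, scipy, OpenCV 4.12 (cv2) and the standard library are available. Lean on these libraries where they do the work, as an engineer would, in place of code of your own. Each camera call takes 0.05 s, during which the arm holds its last target. There are 200 camera calls.

## Task

Make up two job kits from the stock on the bench. The three-pocket tray is the amplifier kit: the blue amplifier board goes in its widest pocket, the finned attenuator in the long middle pocket and the black clip-on ferrite in the short pocket; the two-pocket tray is the load kit: the gold resistor goes in the long narrow pocket and the white terminal strip in the shorter, wider one. Lay each part the right way up and flat on its pocket's floor, lengthwise along the pocket (either way round), and leave the small fan and the loose yellow plug where they lie.

Things in the scene. Friction and masses are not known exactly. Their poses are not given: they have to be found in the camera images.
- amp_tray: Dark grey kit tray with three pockets, 124 x 200 x 12 mm (x, y, z; 3 mm foot flange 6 mm wide all round), fixed. Origin under its middle; white card holder on its -x edge. Top face at 12 mm, pocket floors at 4 mm, chamfered mouths; pocket lengths along x, centred on x = 0: board pocket at y +62 mm, 88 long x 58 wide; attenuator pocket at y -3, 93 x 48; ferrite pocket at y -66, 48 x 36.
- load_tray: Dark grey kit tray with two pockets, 124 x 130 x 12 mm (x, y, z; 3 mm foot flange 6 mm wide all round), fixed. Origin under its middle; white card holder on its -x edge. Top face at 12 mm, pocket floors at 4 mm, chamfered mouths; pocket lengths along x, centred on x = 0: resistor pocket at y +30 mm, 80 long x 32 wide; terminal strip pocket at y -30, 64 x 38.
- rf_module: Small blue amplifier board, 42 x 72 x 15 mm (x, y, z), components up; origin at the middle of its underside. The board lies at 3 to 5 mm height; on it a white screening can, 20 mm wide (x -10 to 10), y -14 to +12, at 5 to 11 mm height: pinch it there across x. Two capacitors 15 mm high stand at y +25, a gold connector sticks out at the -y end.
- n_attenuator: Dark finned round attenuator lying on its side, 32 mm diameter, 77 mm long along its y; origin under its middle, on its lowest line at the start (axis 16 mm above). Grip across x at mid height; it can roll.
- ferrite: Plain black clip-on ferrite block, 20 x 32 x 18 mm, length along its y; origin at the middle of its underside.
- power_resistor: Gold aluminium-clad power resistor, 16 x 64 x 17 mm with its wire tags, length along its y; body 14 mm wide from 4 to 16 mm height and 40 mm long, on a 16 x 50 x 4 mm foot; origin at the middle of its underside.
- terminal_block: White four-way terminal strip, 22 x 48 x 18 mm, length along its y; 22 mm wide foot 5 mm high, above it four 18 mm wide blocks up to 16 mm height, 2 mm apart; origin at the middle of its underside.
- fan40: Small black square fan, 40 x 40 x 10 mm, part of the stock but in neither kit: leave it. Origin at the middle of its underside.
- xt_plug: Small yellow two-pole plug, 20 x 22 x 11 mm, part of the stock but in neither kit: leave it. Origin in its underside.
Things that resemble listed ones, but are neither listed nor needed, are in the scene too. Leave any brown or orange look-alike of the terminal_block alone.

How it is judged:
By the outcome, as a careful person would: the job done as asked, in the order asked, and still so for the second after the job is handed in, with the robot touching nothing.
It also fails if it takes over 128 s, if anything falls off the work surface, if the arm or the gripper's body presses on something with over 40 N, if the wrist force passes 120 N, or if a joint passes its speed limit or range.

## Working session

There is one attempt and no reset: what is moved stays moved. The work goes in short steps, Python scripts to look and compute and a tool call to move; the robot and the scene stay as the last step left them, time stands still between calls to the robot, and variables do not carry over. Pictures are saved under pics/ and viewed, at most 14 in all, crops included, and the job is handed in when it is done.

Besides the shell and the picture viewer there is one more tool, called after "Request:" by a JSON object that holds its "api" and its "payload", one argument or row to a line. apply_moves: Moves the arm, as the interface text tells. Its arguments: {"type":"object","properties":{"steps":{"type":"array"},"squeeze":{"type":"number"}},"required":["steps"]}

```bash
ls; mkdir -p pics
python3 - <<'E'
from bench import r
import cv2,numpy as np
print(r.sense())
for n in("scene","top"):
    s=r.snapshot(n);cv2.imwrite(f"pics/{n}.png",s["color"]);np.savez(f"{n}.npz",**{k:v for k,v in s.items()})
    print(n,s["mtx"],s["T"])
E
```

```text
pics
{'time': 0.0, 'joint_pos': array([ 6.45490414e+01,  7.51498727e+00,  8.53295936e+01,  6.30211034e-04,
        8.72608790e+01, -4.89170525e+00]), 'qd': array([-0.04890228,  0.05910923,  0.02189176,  0.04804037, -0.04138043,
       -0.09983567]), 'joint_efforts': array([ 4.77439644e-04, -5.69386768e+01, -5.00558925e+01, -8.68413872e-05,
        1.44804135e-02, -2.75316989e-05]), 'tool_pos': array([210.43182062, 561.30462758, 230.24267241]), 'tcp_rot': array([-1.79894978e+02, -9.61998289e-03,  1.59440707e+02]), 'ft_force': array([-0.23290543, -1.26178967, -0.01846295]), 'wrist_torque': array([-0.04629243, -0.03569034, -0.03910158]), 'grip_force': 0.0, 'finger_gap': 85.49719044223217}
scene [[558.54708787   0.         323.33782921]
 [  0.         558.54708787 238.47197176]
 [  0.           0.           1.        ]] [[ 7.51798068e-01 -4.80702328e-01  4.51358988e-01 -5.48570508e+00]
 [-6.59262209e-01 -5.34302868e-01  5.29049889e-01 -6.33392628e+02]
 [-1.31531111e-02 -6.95302608e-01 -7.18596743e-01  8.66484892e+02]
 [ 0.00000000e+00  0.00000000e+00  0.00000000e+00  1.00000000e+00]]
top [[514.76326711   0.         318.36598865]
 [  0.         514.76326711 237.95366322]
 [  0.           0.           1.        ]] [[ 2.37909248e-02 -9.89244887e-01  1.44320982e-01  3.23997577e+02]
 [-9.99713603e-01 -2.31677322e-02  5.99739949e-03 -3.34449571e+01]
 [-2.58930692e-03 -1.44422333e-01 -9.89512751e-01  1.32988800e+03]
 [ 0.00000000e+00  0.00000000e+00  0.00000000e+00  1.00000000e+00]]
```

View pics/scene.png

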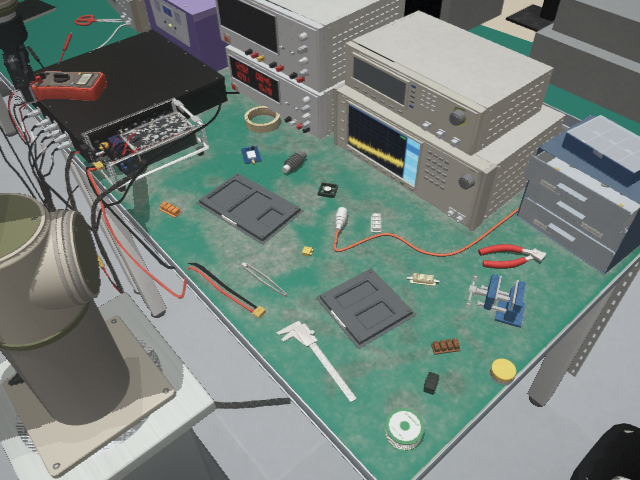

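View pics/top.png

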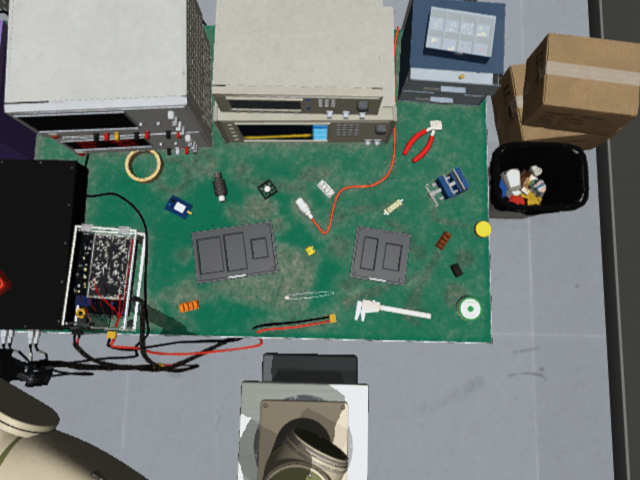

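The top view shows these candidates:
- Blue board (179,207).
- Attenuator (220,186). The white-tipped probe at (305,206) resembles it.
- White strip (326,188). The brown strip (443,240) and orange strip (189,307) are look-alikes.
- Gold resistor (393,207).
- Ferrite (456,270).
- Fan (267,188) and plug (310,251), both to be left alone.
- Amp tray (235,250) and load tray (381,255).

```bash
cat > h.py <<'E'
import numpy as np,cv2
from scipy.spatial.transform import Rotation as R
def world(s,T=None):
    T=s["T"] if T is None else T
    d=s["depth"];v,u=np.mgrid[:480,:640];K=s["mtx"]
    p=np.stack([(u-K[0,2])/K[0,0]*d,(v-K[1,2])/K[1,1]*d,d],-1)
    return p@T[:3,:3].T+T[:3,3]
def blob(W,D,seed,zmin=3,zmax=60):
    m=((W[...,2]>zmin)&(W[...,2]<zmax)&(D>0)).astype(np.uint8)
    n,l=cv2.connectedComponents(m,connectivity=4)
    x,y=seed
    w=l[y-3:y+4,x-3:x+4].ravel();w=w[w>0]
    if len(w)==0:return None
    P=W[l==np.bincount(w).argmax()]
    (c,sz,a)=cv2.minAreaRect(P[:,:2].astype(np.float32))
    if sz[0]<sz[1]: sz=sz[::-1];a+=90
    return np.round(c,1),np.round(sz,1),round((a+90)%180-90,1),np.percentile(P[:,2],[10,50,95]).round(1),len(P)
def toolT(st):
    T=np.eye(4);T[:3,:3]=R.from_euler('xyz',st["tcp_rot"],degrees=True).as_matrix();T[:3,3]=st["tool_pos"];return T
def wrist(r):
    st=r.sense();s=r.snapshot("wrist");return s,toolT(st)@s["hand_eye"],st
E
python3 - <<'E'
from h import *
from bench import r
seeds=dict(rf=[(179,207),(250,155)],att=[(220,186),(293,162)],fer=[(456,270),(431,382)],res=[(393,207),(423,280)],term=[(326,188),(376,222)],fan=[(267,188),(327,190)],plug=[(310,251),(308,251)],amp=[(205,262),(250,207)],load=[(381,255),(365,305)])
for i,n in enumerate(("top","scene")):
    s=dict(np.load(n+".npz"));W=world(s)
    print(n,'table z',np.median(W[290:300,230:290,2]) if i==0 else np.median(W[240:250,250:280,2]))
    for k,v in seeds.items(): x,y=v[i];print(k,W[y,x].round(),blob(W,s["depth"],v[i],4 if k not in('amp','load') else 5))
s,T,st=wrist(r);print(s["mtx"],s["hand_eye"].round(3));cv2.imwrite("pics/w0.png",s["color"])
t=cv2.imread("pics/top.png")[150:330,150:490];cv2.imwrite("pics/crop.png",cv2.resize(t,None,fx=2.35,fy=2.35,interpolation=cv2.INTER_CUBIC)[:, :800])
E
```

```text
top table z 1.8641668542758225
rf [589. 340.  14.] (array([591.8, 341.7]), array([72.9, 47. ]), 64.9, array([ 4.6,  7.3, 14. ]), 285)
att [644. 233.  29.] (array([648.4, 240. ]), array([83.4, 39. ]), 8.9, array([10.3, 24.1, 32.9]), 319)
fer [ 441. -379.   16.] (array([ 443.3, -383.9]), array([34.7, 27. ]), 19.5, array([ 7. , 16.4, 21. ]), 119)
res [ 600. -217.   21.] (array([ 606.7, -217. ]), array([62.4, 19.9]), -51.8, array([ 5.5, 13.9, 20.4]), 120)
term [647. -42.  19.] (array([650.5, -42.1]), array([50.9, 28.6]), 55.0, array([ 5.2, 13.3, 20.2]), 153)
fan [645. 112.  13.] (array([643.7, 108.5]), array([56.2, 50. ]), 29.2, array([ 4.5,  8.2, 13.4]), 201)
plug [482.  -5.   8.] (array([486. ,  -4.4]), array([24.2, 23.6]), 48.0, array([ 4.7,  9.1, 15.6]), 67)
amp [447. 266.   6.] (array([452.8, 260.7]), array([8. , 6.9]), 48.5, array([5.6, 7.4, 8.7]), 9)
load [ 475. -187.   16.] (array([ 478.4, -186.6]), array([137.3, 135.8]), -7.1, array([ 7.2, 11.4, 15.9]), 1830)
scene table z 3.0065850567189614
rf [587. 337.  11.] (array([591.4, 344.3]), array([94.6, 50.2]), 53.2, array([ 4.5,  7. 
[... 512 characters left out ...]
.1, array([ 4.7,  8.9, 13.2]), 217)
plug [484.  -9.  11.] (array([485.9,  -4.6]), array([33.8, 23.1]), 33.6, array([ 5. ,  9.8, 13.3]), 91)
amp [477. 187.   5.] (array([467.6, 183.1]), array([23.8, 11.4]), 52.3, array([5.5, 6.3, 8.3]), 24)
load [ 474. -190.   12.] (array([ 477.6, -186. ]), array([142.9, 134.9]), 83.4, array([ 7. , 12.1, 15.1]), 3043)
[[423.64929694   0.         316.8621316 ]
 [  0.         423.64929694 241.61945516]
 [  0.           0.           1.        ]] [[-1.00000e-03 -9.55000e-01 -2.98000e-01  7.61670e+01]
 [ 1.00000e+00 -0.00000e+00 -1.00000e-03  1.90000e-02]
 [ 1.00000e-03 -2.98000e-01  9.55000e-01 -1.42205e+02]
 [ 0.00000e+00  0.00000e+00  0.00000e+00  1.00000e+00]]
```

View pics/crop.png

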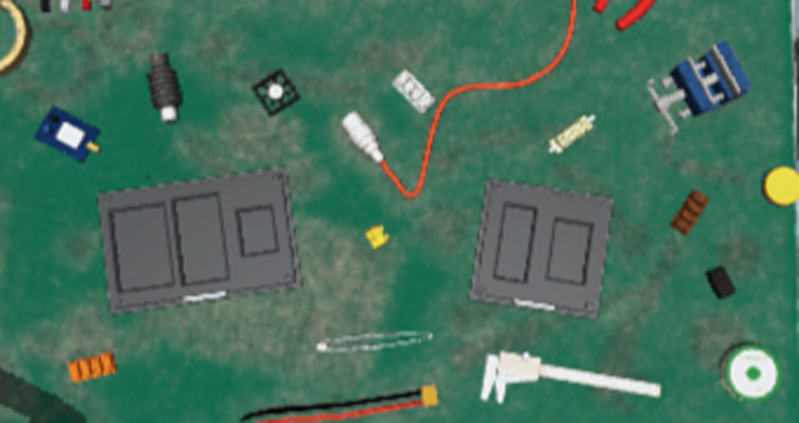

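View pics/w0.png

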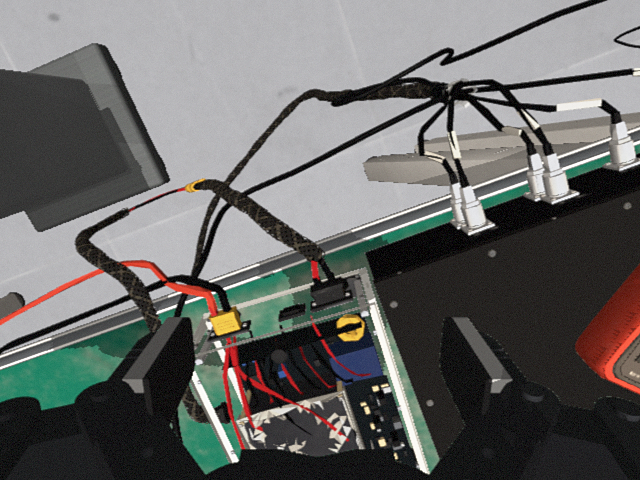

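The wrist view shows only the chassis corner at the start pose. The crop confirms the five parts: the strip at (413,90) is white, and the brown and orange ones are look-alikes. I'll move to a look pose over the amp tray, board and attenuator.

Request:
{"api": "apply_moves", "payload": {
  "steps": [
    [1,-37,-12.7,0,0,0,0],
    [1,-37,-12.7,0,0,0,0],
    [1,-37,-12.7,0,0,0,0],
    [1,-37,-12.7,0,0,0,0],
    [1,-37,-12.7,0,0,0,0],
    [1,-37,-12.7,0,0,0,0],
    [1,-37,-12.7,0,0,0,0],
    [1,-37,-12.7,0,0,0,0]
  ]
}}

```text
time: 0.95
tool_pos: [453.0, 361.4, 231.0]
tcp_rot: [-180.0, -0.0, 159.4]
ft_force: [1.5, 0.0, 0.3]
finger_gap: 85.5
grip_force: 0.0
```

Request:
{"api": "apply_moves", "payload": {
  "steps": [
    [1,-37,-12.7,0,0,0,0],
    [1,-37,-12.7,0,0,0,0],
    [1,-37,-12.7,0,0,0,0],
    [1,-37,-12.7,0,0,0,-1],
    [1,0,0,0,0,0,-1],
    [1,0,0,0,0,0,-1],
    [1,0,0,0,0,0,-1],
    [1,0,0,0,0,0,-1]
  ]
}}

```text
time: 1.75
tool_pos: [572.8, 262.9, 230.7]
tcp_rot: [-180.0, -0.1, -175.4]
ft_force: [-0.5, 0.0, 0.1]
finger_gap: 85.7
grip_force: 0.0
```

Run:
```python
from h import *
from bench import r
s,T,st=wrist(r);print(st["time"],st["tool_pos"],st["tcp_rot"],st["joint_pos"].round(1));cv2.imwrite("pics/w1.png",s["color"]);np.savez("w1.npz",T=T,**{k:v for k,v in s.items()})
t=dict(np.load("top.npz"));W=world(t)
m=(W[...,2]>100)&(W[...,0]>300)
for a,b in((350,250),(250,150),(150,50),(50,-50)):
    q=W[m&(W[...,1]<a)&(W[...,1]>b)];print(a,b,np.percentile(q[:,0],1) if len(q) else None)
```

```text
1.75 [572.76818681 262.88930799 230.68587966] [-1.79984239e+02 -5.73742937e-02 -1.75375298e+02] [ 20.   12.2  80.1   0.   87.8 -74.6]
350 250 724.1411528639147
250 150 763.5580588571277
150 50 765.4630769401838
50 -50 323.99757697378567
```

View pics/w1.png

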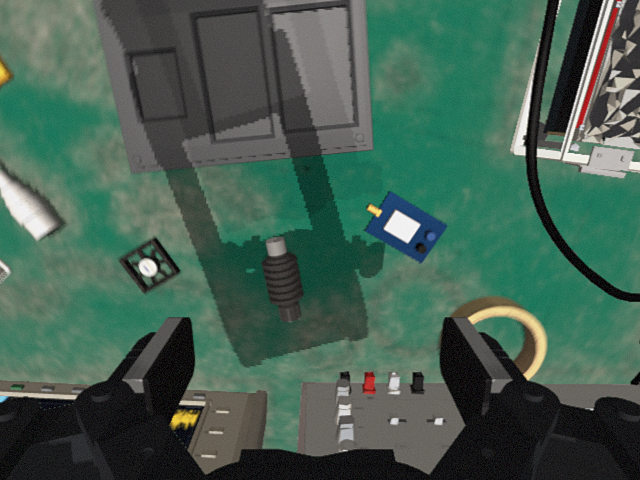

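View w1 shows the attenuator at (283,280), the board at (405,226) with its connector end at (373,210), and the amp tray at the top. I'll measure the two parts, then shift back to see the whole tray.

```bash
cat >> h.py <<'E'
def plane(K,T,uv,z):
    uv=np.atleast_2d(np.asarray(uv,float))
    d=np.c_[(uv[:,0]-K[0,2])/K[0,0],(uv[:,1]-K[1,2])/K[1,1],np.ones(len(uv))]@T[:3,:3].T
    return T[:3,3]+d*((z-T[2,3])/d[:,2])[:,None]
def maskrect(K,T,m,z,seed=None):
    m=cv2.morphologyEx(m.astype(np.uint8),cv2.MORPH_OPEN,np.ones((3,3)))
    n,l,stt,c=cv2.connectedComponentsWithStats(m)
    i=l[seed[1],seed[0]] if seed else 0
    if i==0: i=1+stt[1:,4].argmax()
    v,u=np.nonzero(l==i);P=plane(K,T,np.c_[u,v],z)[:,:2]
    c,sz,a=cv2.minAreaRect(P.astype(np.float32))
    if sz[0]<sz[1]: sz=sz[::-1];a+=90
    return np.round(c,1),np.round(sz,1),round((a+90)%180-90,1),P.mean(0).round(1)
def go(st,x,y,z,yaw):
    p=st["tool_pos"];y0=st["tcp_rot"][2];dy=(yaw-y0+180)%360-180
    a=np.radians(yaw);d=np.array([x,y])-p[:2]
    print(f"turn z total {-dy/5:.2f} ; then shift x {d@[np.cos(a),np.sin(a)]:.1f} y {d@[np.sin(a),-np.cos(a)]:.1f} z {p[2]-z:.1f}")
E
python3 - <<'E'
from h import *
s=dict(np.load("w1.npz"));K,T=s["mtx"],s["T"];W=world(s,T)
C=s["color"].astype(int);b,g,r_=C[...,0],C[...,1],C[...,2]
print("table z",np.median(W[240:270,170:200,2]), W[340,340,2],"tray",W[80,115],"floors",W[90,230,2],W[70,320,2],W[90,160,2])
print("can",maskrect(K,T,(C.min(-1)>150)&(abs(np.mgrid[:480,:640][1]-402)<40)&(abs(np.mgrid[:480,:640][0]-226)<30),11,(402,226)))
print("board",maskrect(K,T,(b>r_+40)&(b>g+25),5,(425,228)))
print("rf depth",blob(W,s["depth"],(425,228),4))
print("att",blob(W,s["depth"],(283,280),6))
print("att hi",blob(W,s["depth"],(283,280),20))
print("fan",blob(W,s["depth"],(148,265),4))
E
```

```text
table z 1.7408610882973221 0.5953508949590969 tray [487.18952245  93.86802499  11.41622111] floors 4.3808589839720185 4.057545052056696 4.530094591407817
can (array([589.1, 339.2]), array([26.3, 20.5]), 64.1, array([589. , 339.1]))
board (array([591.6, 344.4]), array([61.4, 41. ]), 64.3, array([590.9, 345.3]))
rf depth (array([590.2, 339.7]), array([72.1, 41.9]), 63.7, array([ 4.2,  5.3, 12.2]), 2612)
att (array([645.4, 236.5]), array([77.4, 31.9]), 14.3, array([18.4, 24.9, 31.3]), 2376)
att hi (array([645.2, 236.4]), array([76.8, 30.8]), 13.3, array([21.7, 25.7, 31.5]), 2024)
fan (array([644.9, 112.2]), array([41.6, 40.1]), -55.3, array([ 5.6,  9.1, 10.8]), 1389)
```

Request:
{"api": "apply_moves", "payload": {
  "steps": [
    [1,40,0,0,0,0,0],
    [1,40,0,0,0,0,0],
    [1,40,0,0,0,0,0],
    [1,20,0,0,0,0,0],
    [1,0,0,0,0,0,0],
    [1,0,0,0,0,0,0],
    [1,0,0,0,0,0,0],
    [1,0,0,0,0,0,0]
  ]
}}

```text
time: 2.6
tool_pos: [434.0, 252.3, 231.2]
tcp_rot: [-180.0, -0.0, -175.6]
ft_force: [0.8, 0.8, 0.1]
finger_gap: 85.3
grip_force: 0.0
```

Run:
```python
from h import *
from bench import r
s,T,st=wrist(r);print(st["time"],st["tool_pos"],st["tcp_rot"],st["joint_pos"].round(1));cv2.imwrite("pics/w2.png",s["color"]);np.savez("w2.npz",T=T,**{k:v for k,v in s.items()})
W=world(s,T)
```

```text
2.6 [433.99960301 252.2802565  231.15240618] [-1.79990859e+02 -9.99188446e-03 -1.75609318e+02] [ 24.3  -7.8 100.6  -0.   87.3 -70.1]
```

View pics/w2.png

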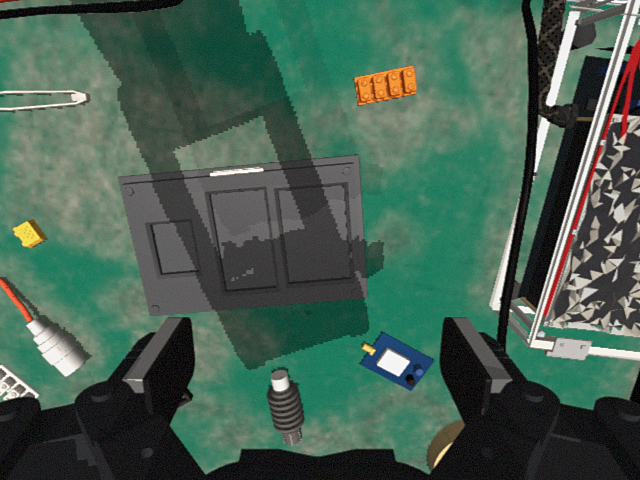

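The whole amp tray is visible: pockets at (175,247), (245,240) and (313,233), and the card holder at (236,172) on the robot side.

Run:
```python
from h import *
from bench import r
s=dict(np.load("w2.npz"));K,T=s["mtx"],s["T"];W=world(s,T);D=s["depth"]
print("tray",blob(W,D,(135,250),8,14.5))
yaw=None
for n,seed in(("fer",(175,247)),("att",(245,240)),("rf",(313,233))):
    m=(W[...,2]<8)&(W[...,2]>1)
    box=np.zeros_like(m);x,y=seed;box[y-65:y+65,x-45:x+45]=1
    print(n,maskrect(K,T,m&box,4,seed))
m=(W[...,2]>8)&(W[...,2]<14.5);m[:150]=0;m[315:]=0;m[:,:110]=0;m[:,370:]=0
print("top", maskrect(K,T,m,12,(135,250)))
b,g,q=[s["color"][...,i].astype(int) for i in range(3)]
print("board",maskrect(K,T,(b>q+40)&(b>g+25),5,(413,362)))
go(r.sense(),589,339,120,63.9-180)
```

```text
tray (array([474.9, 191.1]), array([200.5, 128.2]), -80.4, array([10. , 11.5, 12.8]), 16610)
fer (array([489. , 125.1]), array([48.2, 36.1]), 9.4, array([488.5, 125.1]))
att (array([478.5, 187.8]), array([93.9, 48.9]), 9.7, array([476.8, 187.8]))
rf (array([467.5, 252.8]), array([89.1, 58.8]), 9.7, array([465.9, 252.6]))
top (array([474.4, 191.2]), array([199.9, 128. ]), -80.4, array([474. , 178.1]))
board (array([592. , 344.1]), array([61.4, 41.4]), 63.8, array([590.4, 344.9]))
turn z total -11.90 ; then shift x -146.1 y -101.1 z 111.1
```

Request:
{"api": "apply_moves", "payload": {
  "steps": [
    [1,0,0,10,0,0,-1],
    [1,0,0,10,0,0,-1],
    [1,0,0,10,0,0,-1],
    [1,0,0,10,0,0,-1],
    [0.5,0,0,10,0,0,-1],
    [0.5,0,0,10,0,0,-1],
    [0.5,0,0,10,0,0,-1],
    [0,0,0,10,0,0,-1]
  ]
}}

```text
time: 3.45
tool_pos: [433.7, 252.2, 150.6]
tcp_rot: [180.0, -0.0, -135.4]
ft_force: [0.3, -0.5, 0.0]
finger_gap: 51.0
grip_force: 0.0
```

Request:
{"api": "apply_moves", "payload": {
  "steps": [
    [-0.15,0,0,10,0,0,-1],
    [-0.15,0,0,10,0,0,-1],
    [-0.15,0,0,10,0,0,-1],
    [-0.15,0,0,0,0,0,-0.9],
    [-0.15,-36,-25,0,0,0,0],
    [-0.15,-36,-25,0,0,0,0],
    [-0.15,-36,-25,0,0,0,0],
    [-0.15,-36,-25,0,0,0,0]
  ]
}}

```text
time: 4.25
tool_pos: [588.2, 338.4, 120.6]
tcp_rot: [180.0, -0.0, -116.1]
ft_force: [2.0, 0.7, 1.1]
finger_gap: 36.0
grip_force: 0.0
```

Run:
```python
from h import *
from bench import r
s,T,st=wrist(r);print(st["time"],st["tool_pos"],st["tcp_rot"],st["joint_pos"].round(1),st["finger_gap"]);cv2.imwrite("pics/w3.png",s["color"])
go(st,589.2,339.3,6,-116.1)
C=s["color"].astype(int);b,g,q=C[...,0],C[...,1],C[...,2]
print("board",maskrect(s["mtx"],T,(b>q+40)&(b>g+25),5))
```

```text
4.25 [588.21910605 338.37187209 120.56402929] [ 1.79988580e+02 -1.74130058e-02 -1.16097331e+02] [  25.6   23.5   78.1   -0.    78.5 -128.3] 35.995945280831066
turn z total 0.00 ; then shift x -1.3 y -0.5 z 114.6
board (array([597. , 366.6]), array([22.3, 21.1]), -26.1, array([596.9, 368.2]))
```

View pics/w3.png

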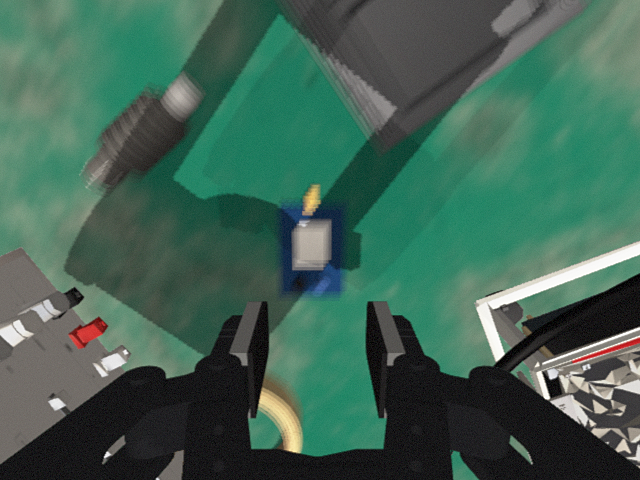

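The board is centred under the fingers at (311,245). Descending and gripping the can.

Request:
{"api": "apply_moves", "payload": {
  "steps": [
    [-0.15,-1.3,-0.5,0,0,0,0],
    [-0.15,0,0,30,0,0,0],
    [-0.15,0,0,30,0,0,0],
    [-0.15,0,0,30,0,0,0],
    [-0.15,0,0,15,0,0,0],
    [-0.15,0,0,9,0,0,0],
    [-0.15,0,0,0,0,0,0],
    [-0.15,0,0,0,0,0,0]
  ]
}}

```text
time: 5.1
tool_pos: [588.3, 339.2, 9.0]
tcp_rot: [-179.9, 0.1, -116.1]
ft_force: [0.3, 0.2, 1.1]
finger_gap: 36.2
grip_force: 0.0
```

Request:
{"api": "apply_moves", "payload": {
  "steps": [
    [-1,0,0,0,0,0,0],
    [-1,0,0,0,0,0,0],
    [-1,0,0,0,0,0,0],
    [-1,0,0,0,0,0,0],
    [-1,0,0,0,0,0,0],
    [-1,0,0,0,0,0,0],
    [-1,0,0,0,0,0,0],
    [-1,0,0,0,0,0,0]
  ],
  "squeeze": 30
}}

```text
time: 5.9
tool_pos: [588.8, 339.4, 9.6]
tcp_rot: [-179.9, 0.1, -116.1]
ft_force: [-1.7, -1.2, 8.4]
finger_gap: 18.0
grip_force: 29.4
```

Request:
{"api": "apply_moves", "payload": {
  "steps": [
    [-1,0,0,-5,0,0,0],
    [-1,0,0,-10,0,0,0],
    [-1,0,0,-15,0,0,0],
    [-1,0,0,-20,0,0,0],
    [-1,0,0,-20,0,0,0],
    [-1,0,0,-10,0,0,0],
    [-1,0,0,0,0,0,0],
    [-1,0,0,0,0,0,0]
  ]
}}

```text
time: 6.7
tool_pos: [587.3, 338.7, 87.2]
tcp_rot: [-180.0, 0.0, -116.1]
ft_force: [0.1, -0.1, -1.1]
finger_gap: 17.8
grip_force: 29.3
```

Run:
```python
from h import *
from bench import r
s,T,st=wrist(r);print(st["time"],st["tool_pos"],st["tcp_rot"],st["finger_gap"],st["grip_force"],st["ft_force"]);cv2.imwrite("pics/w4.png",s["color"][150:400,200:440]);print(s["depth"][300:340:8,300:340:8].round())
go(st,467.5,252.8,100,-170.4)
```

```text
6.7 [587.31629727 338.69984816  87.18831824] [-1.79999046e+02  1.16133959e-03 -1.16056696e+02] 17.84973950060899 29.29407835006714 [ 0.06420941 -0.0545058  -1.14471214]
[[154. 154. 155. 154. 155.]
 [155. 155. 156. 155. 155.]
 [156. 157. 156. 157. 157.]
 [158. 158. 158. 158. 158.]
 [159. 159. 158. 158. 159.]]
turn z total 10.87 ; then shift x 132.5 y -64.7 z -12.8
```

View pics/w4.png

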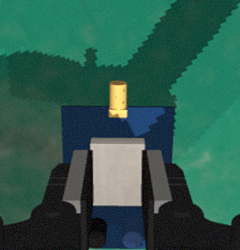

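The board is held squarely by its can, at (118,170) in the crop. I'll carry it to its pocket.

Request:
{"api": "apply_moves", "payload": {
  "steps": [
    [-1,0,0,0,0,0,1],
    [-1,0,0,0,0,0,1],
    [-1,0,0,0,0,0,1],
    [-1,0,0,0,0,0,1],
    [-1,0,0,0,0,0,1],
    [-1,0,0,0,0,0,1],
    [-1,0,0,0,0,0,1],
    [-1,0,0,0,0,0,1]
  ]
}}

```text
time: 7.55
tool_pos: [586.4, 338.2, 85.3]
tcp_rot: [-180.0, -0.2, -156.3]
ft_force: [0.0, 0.7, -0.4]
finger_gap: 18.1
grip_force: 29.3
```

Request:
{"api": "apply_moves", "payload": {
  "steps": [
    [-1,0,0,0,0,0,1],
    [-1,0,0,0,0,0,1],
    [-1,0,0,0,0,0,0.87],
    [-1,33,-16,0,0,0,0],
    [-1,33,-16,0,0,0,0],
    [-1,33,-16,0,0,0,0],
    [-1,33,-16,0,0,0,0],
    [-1,0,0,0,0,0,0]
  ]
}}

```text
time: 8.35
tool_pos: [461.6, 250.4, 83.2]
tcp_rot: [-179.9, -0.5, -170.4]
ft_force: [0.3, -0.5, -0.7]
finger_gap: 17.9
grip_force: 29.3
```

Run:
```python
from h import *
from bench import r
s,T,st=wrist(r);print(st["time"],st["tool_pos"],st["tcp_rot"],st["finger_gap"],st["joint_pos"].round(1));np.savez("w5.npz",T=T,**s)
go(st,467.5,252.8,14.5,-170.4)
W=world(s,T);m=(s["depth"]>130)&(s["depth"]<200);C=s["color"].astype(int);b,g,q=C[...,0],C[...,1],C[...,2]
m&=(b>q+40)&(b>g+20)
P=W[m];print(len(P),P.mean(0),np.percentile(P[:,2],[5,50,95]))
A=np.c_[P[:,:2]-P[:,:2].mean(0),np.ones(len(P))];print("plane",np.linalg.lstsq(A,P[:,2],rcond=None)[0]);print(cv2.minAreaRect(P[:,:2].astype(np.float32)))
```

```text
8.35 [461.64100011 250.38320172  83.23942059] [-179.86005886   -0.52919718 -170.42680392] 17.8538393754731 [ 22.9   3.6 105.4  -0.   71.5 -76.7]
turn z total -0.01 ; then shift x -6.2 y 1.4 z 68.7
5081 [456.27882583 249.17955647  78.87986408] [77.30268712 78.35865748 86.65804072]
plane [3.37357368e-02 2.21682396e-02 7.88798641e+01]
((468.00018310546875, 251.29776000976562), (62.42502212524414, 41.86260986328125), 9.1936616897583)
```

Request:
{"api": "apply_moves", "payload": {
  "steps": [
    [-1,-6.2,1.4,0,0,0,0],
    [-1,0,0,20,0,0,0],
    [-1,0,0,20,0,0,0],
    [-1,0,0,12,0,0,0],
    [-1,0,0,0,0,0,0],
    [-1,0,0,0,0,0,0],
    [-1,0,0,0,0,0,0],
    [-1,0,0,0,0,0,0]
  ]
}}

```text
time: 9.2
tool_pos: [474.7, 256.5, 36.5]
tcp_rot: [180.0, 0.1, -170.4]
ft_force: [-0.6, -0.3, -0.8]
finger_gap: 18.0
grip_force: 29.3
```

Run:
```python
from h import *
from bench import r
st=r.sense();print(st["tool_pos"],st["tcp_rot"],st["ft_force"]);go(st,467.5,252.8,14,-170.4)
```

```text
[474.74684392 256.46739939  36.45036599] [ 1.79974483e+02  1.08700553e-01 -1.70405236e+02] [-0.63599819 -0.25455816 -0.82397969]
turn z total -0.00 ; then shift x 7.8 y -2.4 z 22.5
```

Request:
{"api": "apply_moves", "payload": {
  "steps": [
    [-1,7.8,-2.4,0,0,0,0],
    [-1,0,0,8,0,0,0],
    [-1,0,0,6,0,0,0],
    [-1,0,0,3,0,0,0],
    [-1,0,0,0,0,0,0],
    [-1,0,0,0,0,0,0],
    [-1,0,0,0,0,0,0],
    [-1,0,0,0,0,0,0]
  ]
}}

```text
time: 10.0
tool_pos: [466.8, 252.5, 18.5]
tcp_rot: [180.0, 0.0, -170.4]
ft_force: [-0.4, 0.3, -0.7]
finger_gap: 18.0
grip_force: 29.3
```

Request:
{"api": "apply_moves", "payload": {
  "steps": [
    [-1,0,0,2,0,0,0],
    [-1,0,0,1,0,0,0],
    [-1,0,0,1,0,0,0],
    [-1,0,0,0.5,0,0,0],
    [-1,0,0,0,0,0,0],
    [-1,0,0,0,0,0,0],
    [-1,0,0,0,0,0,0],
    [-1,0,0,0,0,0,0]
  ]
}}

```text
time: 10.8
tool_pos: [466.5, 252.4, 13.8]
tcp_rot: [180.0, 0.0, -170.4]
ft_force: [-1.4, -0.3, -0.0]
finger_gap: 17.8
grip_force: 29.3
```

Request:
{"api": "apply_moves", "payload": {
  "steps": [
    [-0.34,0,0,0,0,0,0],
    [-0.34,0,0,0,0,0,0],
    [-0.34,0,0,0,0,0,0],
    [-0.34,0,0,-5,0,0,0],
    [-0.34,0,0,-15,0,0,0],
    [-0.34,0,0,-25,0,0,0],
    [0,0,0,-30,0,0,-0.84],
    [0.4,0,0,-30,0,0,0]
  ]
}}

```text
time: 11.6
tool_pos: [466.5, 252.4, 121.1]
tcp_rot: [180.0, 0.0, -166.1]
ft_force: [-0.1, 0.1, -0.8]
finger_gap: 55.6
grip_force: 0.0
```

Request:
{"api": "apply_moves", "payload": {
  "steps": [
    [0.4,-34,-11.6,0,0,0,0],
    [0.4,-34,-11.6,0,0,0,0],
    [0.4,-34,-11.6,0,0,0,0],
    [0.4,-34,-11.6,0,0,0,0],
    [0.4,-34,-11.6,0,0,0,0],
    [0.4,0,0,0,0,0,0],
    [0.4,0,0,0,0,0,0],
    [0.4,0,0,0,0,0,0]
  ]
}}

```text
time: 12.4
tool_pos: [644.8, 236.9, 119.6]
tcp_rot: [180.0, 0.0, -166.2]
ft_force: [-0.2, 0.0, 0.4]
finger_gap: 59.6
grip_force: 0.0
```

Request:
{"api": "apply_moves", "payload": {
  "steps": [
    [0.4,0,0,0,0,0,0],
    [0.4,0,0,0,0,0,0],
    [0.4,0,0,0,0,0,0],
    [0.4,0,0,0,0,0,0],
    [0.4,0,0,0,0,0,0],
    [0.4,0,0,0,0,0,0],
    [0.4,0,0,0,0,0,0],
    [0.4,0,0,0,0,0,0]
  ]
}}

```text
time: 13.2
tool_pos: [645.4, 236.6, 118.7]
tcp_rot: [180.0, -0.0, -166.2]
ft_force: [0.3, 0.6, -0.2]
finger_gap: 59.5
grip_force: 0.0
```

Run:
```python
from h import *
from bench import r
s,T,st=wrist(r);print(st["time"],st["tool_pos"],st["tcp_rot"],st["finger_gap"],st["joint_pos"].round(1));cv2.imwrite("pics/w6.png",s["color"])
W=world(s,T);u=int(317);print(blob(W,s["depth"],(317,240),8,40))
go(st,645.4,236.5,9.5,-166.2)
```

```text
13.2 [645.44598429 236.56678885 118.71963329] [ 1.79998256e+02 -5.09196138e-03 -1.66209185e+02] 59.48883456437418 [ 15.9  24.9  76.5   0.   78.6 -87.9]
(array([645.6, 236.6]), array([77.2, 31.8]), 13.7, array([19.1, 25. , 31.3]), 5321)
turn z total -0.00 ; then shift x 0.1 y -0.1 z 109.2
```

View pics/w6.png

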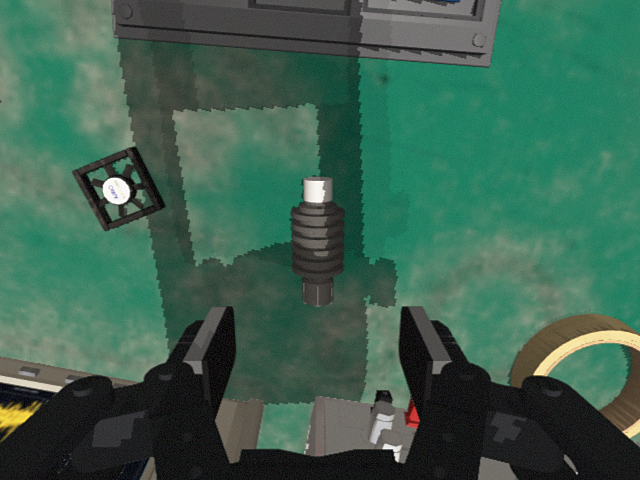

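The attenuator sits centred at (317,240). Descending to grip it.

Request:
{"api": "apply_moves", "payload": {
  "steps": [
    [0.4,0,0,20,0,0,0],
    [0.4,0,0,30,0,0,0],
    [0.4,0,0,30,0,0,0],
    [0.4,0,0,20,0,0,0],
    [0.4,0,0,10.5,0,0,0],
    [0.4,0,0,0,0,0,0],
    [0.4,0,0,0,0,0,0],
    [0.4,0,0,0,0,0,0]
  ]
}}

```text
time: 14.05
tool_pos: [646.9, 237.0, 10.4]
tcp_rot: [180.0, 0.2, -166.2]
ft_force: [0.5, 0.3, 0.3]
finger_gap: 59.9
grip_force: 0.0
```

Request:
{"api": "apply_moves", "payload": {
  "steps": [
    [0.2,0,0,0,0,0,0],
    [0,0,0,0,0,0,0],
    [-0.15,0,0,0,0,0,0],
    [-1,0,0,0,0,0,0],
    [-1,0,0,0,0,0,0],
    [-1,0,0,0,0,0,0],
    [-1,0,0,0,0,0,0],
    [-1,0,0,0,0,0,0]
  ],
  "squeeze": 40
}}

```text
time: 14.85
tool_pos: [645.8, 236.6, 9.0]
tcp_rot: [-180.0, 0.0, -166.2]
ft_force: [-0.3, -1.2, 6.5]
finger_gap: 30.3
grip_force: 39.9
```

Request:
{"api": "apply_moves", "payload": {
  "steps": [
    [-1,0,0,-5,0,0,0],
    [-1,0,0,-15,0,0,0],
    [-1,0,0,-20,0,0,0],
    [-1,0,0,-20,0,0,0.84],
    [-1,0,0,-10,0,0,0],
    [-1,0,0,0,0,0,0],
    [-1,34.6,-4,0,0,0,0],
    [-1,34.6,-4,0,0,0,0]
  ]
}}

```text
time: 15.65
tool_pos: [577.1, 216.7, 76.4]
tcp_rot: [-180.0, -0.1, -170.3]
ft_force: [-0.5, -0.7, -0.6]
finger_gap: 30.6
grip_force: 39.7
```

Request:
{"api": "apply_moves", "payload": {
  "steps": [
    [-1,34.6,-4,0,0,0,0],
    [-1,34.6,-4,0,0,0,0],
    [-1,34.6,-4,0,0,0,0],
    [-1,0,0,0,0,0,0],
    [-1,0,0,0,0,0,0],
    [-1,0,0,0,0,0,0],
    [-1,0,0,0,0,0,0],
    [-1,0,0,0,0,0,0]
  ]
}}

```text
time: 16.45
tool_pos: [479.1, 188.3, 78.5]
tcp_rot: [180.0, 0.0, -170.4]
ft_force: [0.1, -0.3, -1.4]
finger_gap: 30.5
grip_force: 39.7
```

Run:
```python
from h import *
from bench import r
s,T,st=wrist(r);print(st["time"],st["tool_pos"],st["tcp_rot"],st["finger_gap"],st["joint_pos"].round(1));cv2.imwrite("pics/w7.png",s["color"])
W=world(s,T);m=(s["depth"]>0)&(W[...,2]>65)&(np.abs(W[...,1]-st["tool_pos"][1])<13)&(W[...,2]<100)
P=W[m];print(P.min(0),P.max(0),len(P))
b=(W[...,2]>2)&(W[...,2]<18.5);C=s["color"].astype(int);print("board",maskrect(s["mtx"],T,b&(C[...,0]>C[...,2]+40)&(C[...,0]>C[...,1]+20),9))
go(st,478.3,188,13.2,-170.4)
```

```text
16.45 [479.10589014 188.25790339  78.45492816] [ 1.79997390e+02  2.74373280e-02 -1.70397656e+02] 30.500406087957963 [ 15.7   1.8 107.8  -0.   70.4 -83.9]
[439.73425231 175.2597291   74.63134539] [518.13873293 201.25789858  99.99892524] 11526
board (array([472.8, 253. ]), array([61.9, 41.9]), 8.8, array([471.9, 252.7]))
turn z total 0.00 ; then shift x 0.8 y -0.1 z 65.3
```

View pics/w7.png

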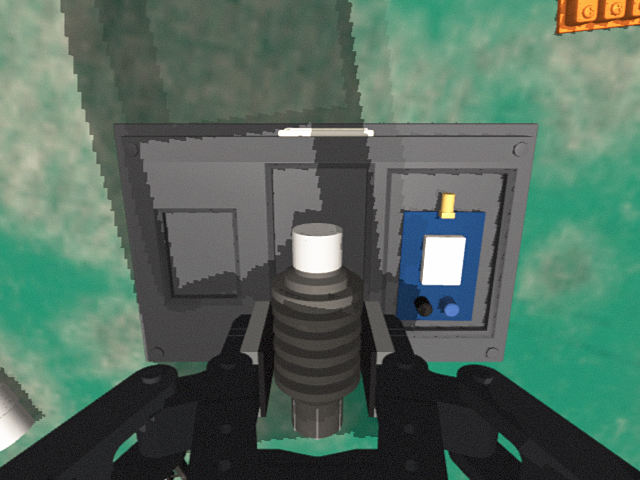

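The board at (443,265) lies in its pocket with the components up. The attenuator is held square above the middle pocket.

Request:
{"api": "apply_moves", "payload": {
  "steps": [
    [-1,0.8,0,15,0,0,0],
    [-1,0,0,20,0,0,0],
    [-1,0,0,15,0,0,0],
    [-1,0,0,8,0,0,0],
    [-1,0,0,3,0,0,0],
    [-1,0,0,0,0,0,0],
    [-1,0,0,0,0,0,0],
    [-1,0,0,0,0,0,0]
  ]
}}

```text
time: 17.3
tool_pos: [478.2, 188.1, 18.2]
tcp_rot: [180.0, 0.1, -170.4]
ft_force: [-0.5, -0.5, -1.3]
finger_gap: 30.2
grip_force: 39.7
```

Request:
{"api": "apply_moves", "payload": {
  "steps": [
    [-1,0,0,2,0,0,0],
    [-1,0,0,1.5,0,0,0],
    [-1,0,0,0.7,0,0,0],
    [-1,0,0,0,0,0,0],
    [-1,0,0,0,0,0,0],
    [-1,0,0,0,0,0,0],
    [-1,0,0,0,0,0,0],
    [-1,0,0,0,0,0,0]
  ]
}}

```text
time: 18.1
tool_pos: [477.4, 187.9, 13.1]
tcp_rot: [180.0, 0.0, -170.4]
ft_force: [0.9, -0.3, -1.1]
finger_gap: 30.8
grip_force: 39.8
```

Request:
{"api": "apply_moves", "payload": {
  "steps": [
    [-1,0,0,0.7,0,0,0],
    [-1,0,0,0,0,0,0],
    [-0.1,0,0,0,0,0,0],
    [0.06,0,0,0,0,0,0],
    [0.06,0,0,0,0,0,0],
    [0.06,0,0,-5,0,0,0],
    [0.06,0,0,-15,0,0,0],
    [0.06,0,0,-25,0,0,0]
  ]
}}

```text
time: 18.9
tool_pos: [476.1, 187.6, 57.2]
tcp_rot: [-180.0, -0.2, -170.4]
ft_force: [0.2, -0.7, 0.1]
finger_gap: 45.6
grip_force: 0.0
```

Request:
{"api": "apply_moves", "payload": {
  "steps": [
    [0.06,0,0,-30,0,0,1],
    [0.06,0,0,-30,0,0,1],
    [0.06,0,0,-30,0,0,1],
    [0.06,0,0,0,0,0,1],
    [0.06,0,0,0,0,0,1],
    [0.06,0,0,0,0,0,1],
    [0.06,0,0,0,0,0,1],
    [0.06,0,0,0,0,0,1]
  ]
}}

```text
time: 19.7
tool_pos: [477.7, 188.0, 148.9]
tcp_rot: [179.9, 0.1, 149.4]
ft_force: [-0.8, 0.3, 0.4]
finger_gap: 45.2
grip_force: 0.0
```

Run:
```python
from h import *
from bench import r
s,T,st=wrist(r);W=world(s,T)
print(st["time"],st["tool_pos"],st["tcp_rot"])
c=np.array([478.3,188]);m=(np.linalg.norm(W[...,:2]-c,axis=-1)<60)&(W[...,2]>14.5)&(W[...,2]<60);P=W[m];print(len(P),P[:,2].max(),cv2.minAreaRect(P[:,:2].astype(np.float32)))
for y in (22,):go(st,443.5,-383,150,y)
```

```text
19.7 [477.68568145 188.00973352 148.91587628] [1.79940203e+02 5.68814752e-02 1.49389723e+02]
4506 37.485865415797434 ((474.0245666503906, 209.5364990234375), (76.98660278320312, 75.96940612792969), 8.735570907592773)
turn z total 25.48 ; then shift x -245.6 y 516.6 z -1.1
```

Request:
{"api": "apply_moves", "payload": {
  "steps": [
    [0.06,-20.1,-39.2,-2,0,0,0],
    [0.06,-20.1,-39.2,-2,0,0,0],
    [0.06,-20.1,-39.2,-2,0,0,0],
    [0.06,-20.1,-39.2,-2,0,0,0],
    [0.06,-20.1,-39.2,-2,0,0,0],
    [0.06,-20.1,-39.2,0,0,0,0],
    [0.06,-20.1,-39.2,0,0,0,0],
    [0.06,-20.1,-39.2,0,0,0,0]
  ]
}}

```text
time: 20.55
tool_pos: [457.2, -165.9, 158.8]
tcp_rot: [180.0, 0.1, 149.7]
ft_force: [1.0, -0.1, 0.9]
finger_gap: 45.1
grip_force: 0.0
```

Request:
{"api": "apply_moves", "payload": {
  "steps": [
    [0.06,-20.1,-39.2,0,0,0,0],
    [0.06,-20.1,-39.2,0,0,0,0],
    [0.06,-20.1,-39.2,0,0,0,0],
    [0.06,-20.1,-39.2,0,0,0,0],
    [0.06,-20.1,-39.2,0,0,0,1],
    [0.06,0,0,0,0,0,1],
    [0.06,0,0,0,0,0,1],
    [0.06,0,0,0,0,0,1]
  ]
}}

```text
time: 21.35
tool_pos: [444.6, -384.5, 158.4]
tcp_rot: [180.0, 0.0, 129.4]
ft_force: [-0.2, -0.6, 0.6]
finger_gap: 45.2
grip_force: 0.0
```

Request:
{"api": "apply_moves", "payload": {
  "steps": [
    [0.06,0,0,0,0,0,1],
    [0.06,0,0,0,0,0,1],
    [0.06,0,0,0,0,0,1],
    [0.06,0,0,0,0,0,1],
    [0.06,0,0,0,0,0,1],
    [0.06,0,0,0,0,0,1],
    [0.06,0,0,0,0,0,1],
    [0.06,0,0,0,0,0,1]
  ]
}}

```text
time: 22.15
tool_pos: [445.0, -384.0, 158.6]
tcp_rot: [180.0, 0.0, 89.5]
ft_force: [0.5, 0.6, 0.4]
finger_gap: 45.5
grip_force: 0.0
```

Request:
{"api": "apply_moves", "payload": {
  "steps": [
    [0.06,0,0,0,0,0,1],
    [0.06,0,0,0,0,0,1],
    [0.06,0,0,0,0,0,1],
    [0.06,0,0,0,0,0,1],
    [0.06,0,0,0,0,0,1],
    [0.06,0,0,0,0,0,1],
    [0.06,0,0,0,0,0,1],
    [0.06,0,0,0,0,0,1]
  ]
}}

```text
time: 22.95
tool_pos: [445.0, -384.0, 158.6]
tcp_rot: [179.9, 0.0, 49.5]
ft_force: [-0.8, 0.4, -0.7]
finger_gap: 45.4
grip_force: 0.0
```

Request:
{"api": "apply_moves", "payload": {
  "steps": [
    [0.06,0,0,0,0,0,1],
    [0.06,0,0,0,0,0,1],
    [0.06,0,0,0,0,0,1],
    [0.06,0,0,0,0,0,1],
    [0.06,0,0,0,0,0,1],
    [0.06,0,0,0,0,0,0.5],
    [0.06,0,0,0,0,0,0],
    [0.06,0,0,0,0,0,0]
  ]
}}

```text
time: 23.75
tool_pos: [445.0, -384.0, 158.2]
tcp_rot: [180.0, -0.0, 22.2]
ft_force: [-0.5, 0.6, 0.3]
finger_gap: 45.3
grip_force: 0.0
```

Request:
{"api": "apply_moves", "payload": {
  "steps": [
    [0.06,0,0,0,0,0,0],
    [0.06,0,0,0,0,0,0],
    [0.06,0,0,0,0,0,0],
    [0.06,0,0,0,0,0,0],
    [0.06,0,0,0,0,0,0],
    [0.06,0,0,0,0,0,0],
    [0.06,0,0,0,0,0,0],
    [0.06,0,0,0,0,0,0]
  ]
}}

```text
time: 24.55
tool_pos: [444.8, -383.8, 157.4]
tcp_rot: [-180.0, 0.0, 22.1]
ft_force: [0.1, -0.3, -0.3]
finger_gap: 45.1
grip_force: 0.0
```

Run:
```python
from h import *
from bench import r
s,T,st=wrist(r);print(st["time"],st["tool_pos"],st["tcp_rot"],st["finger_gap"],st["joint_pos"].round(1));cv2.imwrite("pics/w8.png",s["color"])
W=world(s,T);c=np.array([443.5,-383.])
v,u=np.unravel_index(np.argmin(np.linalg.norm(W[...,:2]-c,axis=-1)),(480,640));print(u,v,W[v,u])
b=blob(W,s["depth"],(u,v),5,40);print(b,blob(W,s["depth"],(u,v),13,40))
go(st,*b[0],9,b[2])
```

```text
24.55 [ 444.83788436 -383.82060584  157.35517059] [-1.79995373e+02  1.66182885e-04  2.20962905e+01] 45.13846089465166 [-45.8   8.2  92.3   0.   79.5  22.1]
315 226 [ 443.74263631 -382.9291486    17.59640157]
(array([ 442.3, -381.5]), array([32.4, 19.8]), 25.1, array([15.1, 17.1, 18.3]), 1283) (array([ 442.3, -381.6]), array([32.4, 19.6]), 25.6, array([16. , 17.2, 18.3]), 1216)
turn z total -0.60 ; then shift x -1.3 y -3.2 z 148.4
```

View pics/w8.png

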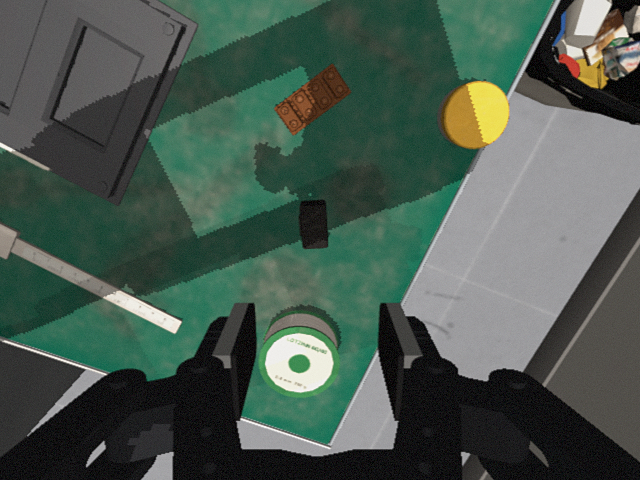

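The ferrite is at (314,223) and measures 32 x 20 x 18 mm, as listed. The solder spool at (300,365) is clear of the fingers.

Request:
{"api": "apply_moves", "payload": {
  "steps": [
    [0,0,0,20,0,0,-0.6],
    [0,-1.3,-3.2,30,0,0,0],
    [0,0,0,35,0,0,0],
    [0,0,0,30,0,0,0],
    [0,0,0,20,0,0,0],
    [0,0,0,10,0,0,0],
    [0,0,0,3,0,0,0],
    [0,0,0,0,0,0,0]
  ]
}}

```text
time: 25.4
tool_pos: [442.6, -381.8, 9.9]
tcp_rot: [180.0, -0.0, 25.1]
ft_force: [-0.2, -0.2, 0.4]
finger_gap: 42.5
grip_force: 0.0
```

Request:
{"api": "apply_moves", "payload": {
  "steps": [
    [-0.2,0,0,0,0,0,0],
    [-0.4,0,0,0,0,0,0],
    [-1,0,0,0,0,0,0],
    [-1,0,0,0,0,0,0],
    [-1,0,0,0,0,0,0],
    [-1,0,0,0,0,0,0],
    [-1,0,0,0,0,0,0],
    [-1,0,0,0,0,0,0]
  ]
}}

```text
time: 26.2
tool_pos: [443.1, -382.3, 10.9]
tcp_rot: [179.9, -0.0, 25.1]
ft_force: [-1.3, 0.3, 6.3]
finger_gap: 17.1
grip_force: 39.9
```

Request:
{"api": "apply_moves", "payload": {
  "steps": [
    [-1,0,0,-5,0,0,0],
    [-1,0,0,-15,0,0,0],
    [-1,0,0,-25,0,0,0],
    [-1,0,0,-25,0,0,1],
    [-1,0,0,-20,0,0,1],
    [-1,0,0,-10,0,0,1],
    [-1,0,0,0,0,0,0.1],
    [-1,10.84,-41,0,0,0,0]
  ]
}}

```text
time: 27.0
tool_pos: [446.0, -342.6, 110.5]
tcp_rot: [179.8, -0.1, 9.5]
ft_force: [0.8, 0.3, -0.2]
finger_gap: 17.3
grip_force: 39.2
```

Request:
{"api": "apply_moves", "payload": {
  "steps": [
    [-1,10.84,-41,0,0,0,0],
    [-1,10.84,-41,0,0,0,0],
    [-1,10.84,-41,0,0,0,0],
    [-1,10.84,-41,0,0,0,0],
    [-1,10.84,-41,0,0,0,0],
    [-1,10.84,-41,0,0,0,0],
    [-1,10.84,-41,0,0,0,0],
    [-1,10.84,-41,0,0,0,0]
  ]
}}

```text
time: 27.8
tool_pos: [476.4, 0.3, 109.1]
tcp_rot: [-180.0, 0.0, 9.7]
ft_force: [0.0, 0.4, 0.9]
finger_gap: 17.2
grip_force: 39.2
```

Request:
{"api": "apply_moves", "payload": {
  "steps": [
    [-1,10.84,-41,0,0,0,0],
    [-1,10.84,-41,0,0,0,0],
    [-1,10.84,-41,0,0,0,0],
    [-1,0,0,0,0,0,0],
    [-1,0,0,0,0,0,0],
    [-1,0,0,0,0,0,0],
    [-1,0,0,0,0,0,0],
    [-1,0,0,0,0,0,0]
  ]
}}

```text
time: 28.6
tool_pos: [488.6, 124.2, 109.3]
tcp_rot: [180.0, 0.0, 9.5]
ft_force: [0.5, -0.1, 0.7]
finger_gap: 16.8
grip_force: 39.3
```

Run:
```python
from h import *
from bench import r
s,T,st=wrist(r);print(st["time"],st["tool_pos"],st["tcp_rot"],st["finger_gap"],st["joint_pos"].round(1));cv2.imwrite("pics/w9.png",s["color"])
W=world(s,T);p=st["tool_pos"];m=(s["depth"]>0)&(W[...,2]>p[2]-20)&(W[...,2]<p[2]+12)&(np.linalg.norm(W[...,:2]-p[:2],axis=-1)<22)&(s["color"].max(-1)<60)
P=W[m];print(P.min(0),P.max(0),len(P))
go(st,488.8,125.1,14.5,9.6)
```

```text
28.6 [488.56729727 124.16612146 109.33331912] [1.79990282e+02 1.17516054e-02 9.51003275e+00] 16.773778685082817 [  8.4  -2.  108.1  -0.   73.9  88.9]
[471.78367505 104.70460793  99.27057434] [505.60132996 145.80493585 121.32734068] 4837
turn z total -0.02 ; then shift x 0.4 y -0.9 z 94.8
```

View pics/w9.png

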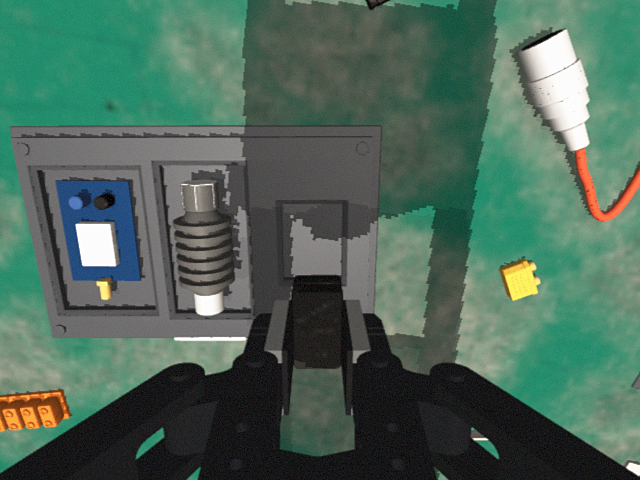

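The board and attenuator lie in their pockets. The ferrite is held square above the short pocket at (315,245).

Request:
{"api": "apply_moves", "payload": {
  "steps": [
    [-1,0.4,-0.9,20,0,0,0],
    [-1,0,0,25,0,0,0],
    [-1,0,0,25,0,0,0],
    [-1,0,0,14,0,0,0],
    [-1,0,0,5,0,0,0],
    [-1,0,0,0,0,0,0],
    [-1,0,0,0,0,0,0],
    [-1,0,0,0,0,0,0]
  ]
}}

```text
time: 29.45
tool_pos: [490.0, 126.4, 21.8]
tcp_rot: [180.0, -0.1, 9.6]
ft_force: [0.2, -0.0, -0.2]
finger_gap: 17.1
grip_force: 39.3
```

Request:
{"api": "apply_moves", "payload": {
  "steps": [
    [-1,0,0,2,0,0,0],
    [-1,0,0,1.5,0,0,0],
    [-1,0,0,1,0,0,0],
    [-1,0,0,0.5,0,0,0],
    [-1,0,0,0,0,0,0],
    [-1,0,0,0,0,0,0],
    [-1,0,0,0,0,0,0],
    [-1,0,0,0,0,0,0]
  ]
}}

```text
time: 30.25
tool_pos: [488.9, 126.3, 15.4]
tcp_rot: [180.0, -0.0, 9.6]
ft_force: [-0.1, 0.6, 0.0]
finger_gap: 17.1
grip_force: 39.3
```

Request:
{"api": "apply_moves", "payload": {
  "steps": [
    [-1,0,1.2,0.8,0,0,0],
    [-1,0,0,0.3,0,0,0],
    [-1,0,0,0,0,0,0],
    [-1,0,0,0,0,0,0],
    [-0.3,0,0,0,0,0,0],
    [-0.3,0,0,0,0,0,0],
    [-0.3,0,0,0,0,0,0],
    [-0.3,0,0,-3,0,0,0]
  ]
}}

```text
time: 31.05
tool_pos: [488.5, 124.9, 16.9]
tcp_rot: [180.0, 0.1, 9.6]
ft_force: [0.6, -0.4, 0.3]
finger_gap: 29.7
grip_force: 0.0
```

Request:
{"api": "apply_moves", "payload": {
  "steps": [
    [-0.3,0,0,-15,0,0,0],
    [-0.3,0,0,-25,0,0,0],
    [-0.3,0,0,-35,0,0,0],
    [0,0,0,-35,0,0,0],
    [0,0,0,-35,0,0,0],
    [0,7.4,44.6,0,0,0,0],
    [0,7.4,44.6,0,0,0,0],
    [0,7.4,44.6,0,0,0,0]
  ]
}}

```text
time: 31.85
tool_pos: [533.8, -4.3, 163.2]
tcp_rot: [180.0, -0.1, 9.7]
ft_force: [0.9, 1.2, 0.3]
finger_gap: 42.7
grip_force: 0.0
```

Request:
{"api": "apply_moves", "payload": {
  "steps": [
    [0,7.4,44.6,0,0,0,0],
    [0,7.4,44.6,0,0,0,0],
    [0,7.4,44.6,0,0,0,0],
    [0,7.4,44.6,0,0,0,0],
    [0,7.4,44.6,0,0,0,0],
    [0,0,0,0,0,0,1],
    [0,0,0,0,0,0,1],
    [0,0,0,0,0,0,1]
  ]
}}

```text
time: 32.65
tool_pos: [606.6, -217.5, 161.9]
tcp_rot: [-180.0, 0.0, -5.7]
ft_force: [0.0, 0.2, 0.3]
finger_gap: 42.9
grip_force: 0.0
```

Request:
{"api": "apply_moves", "payload": {
  "steps": [
    [0,0,0,0,0,0,1],
    [0,0,0,0,0,0,1],
    [0,0,0,0,0,0,1],
    [0,0,0,0,0,0,1],
    [0,0,0,0,0,0,1],
    [0,0,0,0,0,0,1],
    [0,0,0,0,0,0,1],
    [0,0,0,0,0,0,1]
  ]
}}

```text
time: 33.45
tool_pos: [606.7, -216.9, 162.3]
tcp_rot: [180.0, 0.0, -45.6]
ft_force: [-0.3, -0.9, 0.3]
finger_gap: 42.8
grip_force: 0.0
```

Request:
{"api": "apply_moves", "payload": {
  "steps": [
    [0,0,0,0,0,0,1],
    [0,0,0,0,0,0,0.3],
    [0,0,0,0,0,0,0],
    [0,0,0,0,0,0,0],
    [0,0,0,0,0,0,0],
    [0,0,0,0,0,0,0],
    [0,0,0,0,0,0,0],
    [0,0,0,0,0,0,0]
  ]
}}

```text
time: 34.25
tool_pos: [606.8, -216.9, 162.3]
tcp_rot: [180.0, 0.0, -51.9]
ft_force: [-0.2, 0.6, 0.1]
finger_gap: 42.8
grip_force: 0.0
```

Run:
```python
from h import *
from bench import r
s,T,st=wrist(r);print(st["time"],st["tool_pos"],st["tcp_rot"],st["finger_gap"],st["joint_pos"].round(1));cv2.imwrite("pics/w10.png",s["color"]);np.savez("w10.npz",T=T,**{k:v for k,v in s.items()})
W=world(s,T);c=np.array([606.6,-217.])
v,u=np.unravel_index(np.argmin(np.linalg.norm(W[...,:2]-c,axis=-1)),(480,640));print(u,v,W[v,u])
b=blob(W,s["depth"],(u,v),3,40);print(b,blob(W,s["depth"],(u,v),9,40))
go(st,*b[0],9,b[2])
```

```text
34.25 [ 606.8321191  -216.87355542  162.29442745] [ 1.79999667e+02  1.25760857e-03 -5.18930673e+01] 42.75889254858303 [-24.2  16.5  82.2   0.   81.3 117.7]
317 223 [ 606.3861417  -216.58974876   14.47392685]
(array([ 605.5, -218.9]), array([63.4, 16.2]), -50.6, array([ 4.1, 15.1, 17.1]), 1496) (array([ 605.8, -219. ]), array([39.9, 14.5]), -50.5, array([13.7, 15.6, 17.2]), 1129)
turn z total -0.26 ; then shift x 0.7 y 2.3 z 153.3
```

View pics/w10.png

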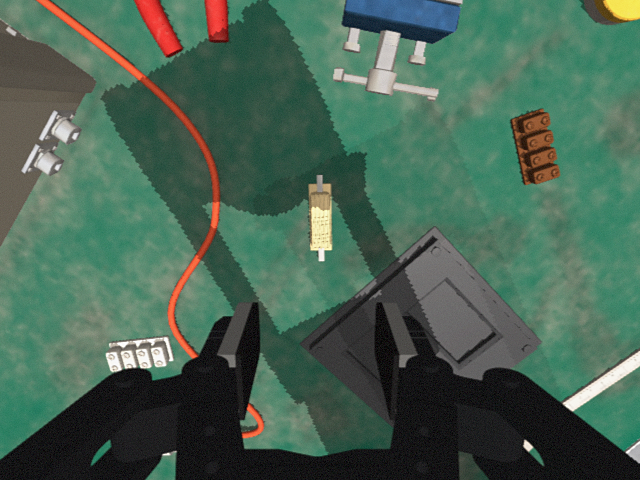

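The gold resistor is at (320,220) and measures 63 x 16 mm with a 40 x 14.5 mm body, as listed. Gripping it.

Request:
{"api": "apply_moves", "payload": {
  "steps": [
    [0,0,0,20,0,0,-0.26],
    [0,0.7,2.3,30,0,0,0],
    [-0.2,0,0,35,0,0,0],
    [-0.2,0,0,35,0,0,0],
    [-0.2,0,0,20,0,0,0],
    [-0.2,0,0,10,0,0,0],
    [-0.2,0,0,3.3,0,0,0],
    [-0.2,0,0,0,0,0,0]
  ]
}}

```text
time: 35.1
tool_pos: [606.0, -219.1, 9.7]
tcp_rot: [-180.0, -0.0, -50.6]
ft_force: [0.2, 0.7, -0.0]
finger_gap: 34.0
grip_force: 0.0
```

Request:
{"api": "apply_moves", "payload": {
  "steps": [
    [-0.4,0,0,0,0,0,0],
    [-0.55,0,0,0,0,0,0],
    [-1,0,0,0,0,0,0],
    [-1,0,0,0,0,0,0],
    [-1,0,0,0,0,0,0],
    [-1,0,0,0,0,0,0],
    [-1,0,0,0,0,0,0],
    [-1,0,0,0,0,0,0]
  ]
}}

```text
time: 35.9
tool_pos: [606.7, -219.4, 10.8]
tcp_rot: [-179.9, -0.1, -50.6]
ft_force: [-0.0, 0.1, 7.2]
finger_gap: 12.6
grip_force: 39.7
```

Request:
{"api": "apply_moves", "payload": {
  "steps": [
    [-1,0,0,-5,0,0,0],
    [-1,0,0,-15,0,0,0],
    [-1,0,0,-30,0,0,0],
    [-1,0,0,-35,0,0,0],
    [-1,0,0,-40,0,0,0],
    [-1,0,0,-25,0,0,0],
    [-1,0,0,0,0,0,-1],
    [-1,0,0,0,0,0,-1]
  ]
}}

```text
time: 36.7
tool_pos: [606.5, -219.3, 162.2]
tcp_rot: [-179.9, -0.2, -40.4]
ft_force: [0.6, 0.5, -1.4]
finger_gap: 12.9
grip_force: 39.0
```

Request:
{"api": "apply_moves", "payload": {
  "steps": [
    [-1,0,0,0,0,0,-1],
    [-1,0,0,0,0,0,-1],
    [-1,0,0,0,0,0,-1],
    [-1,0,0,0,0,0,-1],
    [-1,0,0,0,0,0,-1],
    [-1,0,0,0,0,0,-1],
    [-1,0,0,0,0,0,-0.7],
    [-1,0,0,0,0,0,0]
  ]
}}

```text
time: 37.5
tool_pos: [605.6, -218.9, 160.1]
tcp_rot: [180.0, -0.0, -7.1]
ft_force: [-0.5, -0.8, -0.5]
finger_gap: 13.3
grip_force: 39.0
```

Request:
{"api": "apply_moves", "payload": {
  "steps": [
    [-1,-31.6,-2.5,0,0,0,0],
    [-1,-31.6,-2.5,0,0,0,0],
    [-1,-31.6,-2.5,0,0,0,0],
    [-1,-31.6,-2.5,0,0,0,0],
    [-1,-31.6,-2.5,0,0,0,0],
    [-1,0,0,0,0,0,0],
    [-1,0,0,0,0,0,0],
    [-1,0,0,0,0,0,0]
  ]
}}

```text
time: 38.3
tool_pos: [451.3, -187.3, 159.9]
tcp_rot: [180.0, -0.1, -7.2]
ft_force: [1.1, 0.5, -0.5]
finger_gap: 13.0
grip_force: 39.0
```

Request:
{"api": "apply_moves", "payload": {
  "steps": [
    [-1,0,0,0,0,0,0],
    [-1,0,0,0,0,0,0],
    [-1,0,0,0,0,0,0],
    [-1,0,0,0,0,0,0],
    [-1,0,0,0,0,0,0],
    [-1,0,0,0,0,0,0],
    [-1,0,0,0,0,0,0],
    [-1,0,0,0,0,0,0]
  ]
}}

```text
time: 39.1
tool_pos: [450.2, -186.9, 159.0]
tcp_rot: [-180.0, 0.0, -7.1]
ft_force: [0.9, -0.9, -0.1]
finger_gap: 13.2
grip_force: 39.0
```

Run:
```python
from h import *
from bench import r
s,T,st=wrist(r);print(st["time"],st["tool_pos"],st["tcp_rot"],st["finger_gap"],st["joint_pos"].round(1));cv2.imwrite("pics/w11.png",s["color"]);np.savez("w11.npz",T=T,**{k:v for k,v in s.items()})
K=s["mtx"];W=world(s,T);a=np.radians(-7.3)
m=(W[...,2]>8)&(W[...,2]<14.5)&(np.linalg.norm(W[...,:2]-[478,-186],axis=-1)<110)
print("top",maskrect(K,T,m,12))
# pockets
for n,y in(("res",30),("term",-30)):
    c=np.array([478-y*np.sin(a),-186.3+y*np.cos(a)])
    u,v=None,None
    v,u=np.unravel_index(np.argmin(np.linalg.norm(W[...,:2]-c,axis=-1)),(480,640));print(n,u,v,W[v,u])
    f=(W[...,2]<8)&(W[...,2]>1)&(np.linalg.norm(W[...,:2]-c,axis=-1)<46)
    print(maskrect(K,T,f,4,(u,v)))
p=st["tool_pos"];m=(s["depth"]>0)&(W[...,2]>p[2]-14)&(W[...,2]<p[2]+12)&(np.abs(W[...,1]-p[1])<12)&(np.abs(W[...,0]-p[0])<45);P=W[m];print("held",P.min(0),P.max(0),np.percentile(P[:,2],[1,50,99]))
```

```text
39.1 [ 450.2498702  -186.93079296  158.99249195] [-1.79998909e+02  1.01125983e-03 -7.11022693e+00] 13.184682366366108 [-28.6  -7.5 107.9   0.   79.6  68.5]
top (array([ 476. , -186.5]), array([129.8, 126.2]), 82.3, array([ 483.9, -187.8]))
res 268 182 [ 481.55275519 -156.23434918    3.53036866]
(array([ 480.4, -156.2]), array([81.4, 32.3]), -8.2, array([ 482.2, -156.5]))
term 354 182 [ 474.00451862 -216.39534048    3.48756115]
(array([ 472.6, -216.7]), array([64.5, 38.6]), -7.6, array([ 473.5, -216.7]))
held [ 417.01893807 -198.88327366  146.79355777] [ 481.25292867 -175.16813996  170.98702876] [149.79526326 163.63363107 170.12837266]
```

Request:
{"api": "apply_moves", "payload": {
  "steps": [
    [-1,0,0,15,0,0,0.08],
    [-1,13.25,-17.2,30,0,0,0],
    [-1,13.25,-17.2,30,0,0,0],
    [-1,0,0,30,0,0,0],
    [-1,0,0,15,0,0,0],
    [-1,0,0,0,0,0,0],
    [-1,0,0,0,0,0,0],
    [-1,0,0,0,0,0,0]
  ]
}}

```text
time: 39.95
tool_pos: [481.9, -156.8, 40.1]
tcp_rot: [180.0, -0.1, -7.5]
ft_force: [0.4, -0.2, 0.1]
finger_gap: 12.9
grip_force: 39.1
```

Request:
{"api": "apply_moves", "payload": {
  "steps": [
    [-1,0,0,7,0,0,0],
    [-1,0,0,5,0,0,0],
    [-1,0,0,3,0,0,0],
    [-1,0,0,0,0,0,0],
    [-1,0,0,0,0,0,0],
    [-1,0,0,0,0,0,0],
    [-1,0,0,0,0,0,0],
    [-1,0,0,0,0,0,0]
  ]
}}

```text
time: 40.75
tool_pos: [481.2, -156.3, 24.2]
tcp_rot: [180.0, -0.0, -7.5]
ft_force: [0.6, 0.3, -0.4]
finger_gap: 13.1
grip_force: 39.1
```

Request:
{"api": "apply_moves", "payload": {
  "steps": [
    [-1,0,0,4,0,0,0],
    [-1,0,0,3,0,0,0],
    [-1,0,0,1.5,0,0,0],
    [-1,0,0,0.5,0,0,0],
    [-1,0,0,0,0,0,0],
    [-1,0,0,0,0,0,0],
    [-1,0,0,0,0,0,0],
    [-1,0,0,0,0,0,0]
  ]
}}

```text
time: 41.55
tool_pos: [481.1, -156.3, 15.0]
tcp_rot: [180.0, -0.0, -7.5]
ft_force: [-0.2, 0.7, -0.1]
finger_gap: 12.9
grip_force: 39.1
```

Request:
{"api": "apply_moves", "payload": {
  "steps": [
    [-1,0,0,0.8,0,0,0],
    [-1,0,0,0,0,0,0],
    [-1,0,0,0,0,0,0],
    [-0.48,0,0,0,0,0,0],
    [-0.48,0,0,0,0,0,0],
    [-0.48,0,0,0,0,0,0],
    [-0.48,0,0,-3,0,0,0],
    [-0.48,0,0,-15,0,0,0]
  ]
}}

```text
time: 42.35
tool_pos: [479.5, -155.6, 30.7]
tcp_rot: [-179.9, 0.2, -7.5]
ft_force: [0.4, -0.1, -0.2]
finger_gap: 22.2
grip_force: 0.0
```

Request:
{"api": "apply_moves", "payload": {
  "steps": [
    [-0.48,0,0,-30,0,0,0],
    [-0.3,0,0,-35,0,0,0],
    [0,0,0,-35,0,0,0],
    [0,0,0,-22,0,0,0],
    [0,30.6,-27.1,0,0,0,0],
    [0,30.6,-27.1,0,0,0,0],
    [0,30.6,-27.1,0,0,0,0],
    [0,30.6,-27.1,0,0,0,0]
  ]
}}

```text
time: 43.15
tool_pos: [617.8, -63.8, 154.5]
tcp_rot: [180.0, -0.0, -7.5]
ft_force: [0.5, -1.5, 0.1]
finger_gap: 42.8
grip_force: 0.0
```

Request:
{"api": "apply_moves", "payload": {
  "steps": [
    [0,30.6,-27.1,0,0,0,-1],
    [0,0,0,0,0,0,-1],
    [0,0,0,0,0,0,-1],
    [0,0,0,0,0,0,-1],
    [0,0,0,0,0,0,-1],
    [0,0,0,0,0,0,-1],
    [0,0,0,0,0,0,-1],
    [0,0,0,0,0,0,-1]
  ]
}}

```text
time: 43.95
tool_pos: [650.3, -41.9, 154.2]
tcp_rot: [-180.0, 0.0, 32.7]
ft_force: [-0.5, 0.4, -0.7]
finger_gap: 42.4
grip_force: 0.0
```

Request:
{"api": "apply_moves", "payload": {
  "steps": [
    [0,0,0,0,0,0,-1],
    [0,0,0,0,0,0,-1],
    [0,0,0,0,0,0,-1],
    [0,0,0,0,0,0,-1],
    [0,0,0,0,0,0,-0.5],
    [0,0,0,0,0,0,0],
    [0,0,0,0,0,0,0],
    [0,0,0,0,0,0,0]
  ]
}}

```text
time: 44.75
tool_pos: [650.4, -41.9, 154.2]
tcp_rot: [-180.0, 0.0, 54.9]
ft_force: [0.1, -0.3, -0.4]
finger_gap: 42.7
grip_force: 0.0
```

Request:
{"api": "apply_moves", "payload": {
  "steps": [
    [0,0,0,0,0,0,0],
    [0,0,0,0,0,0,0],
    [0,0,0,0,0,0,0],
    [0,0,0,0,0,0,0],
    [0,0,0,0,0,0,0],
    [0,0,0,0,0,0,0],
    [0,0,0,0,0,0,0],
    [0,0,0,0,0,0,0]
  ]
}}

```text
time: 45.55
tool_pos: [650.4, -41.9, 154.2]
tcp_rot: [180.0, -0.0, 55.0]
ft_force: [-0.4, 0.3, -0.7]
finger_gap: 42.6
grip_force: 0.0
```

Run:
```python
from h import *
from bench import r
s,T,st=wrist(r);print(st["time"],st["tool_pos"],st["tcp_rot"],st["finger_gap"],st["joint_pos"].round(1));cv2.imwrite("pics/w12.png",s["color"]);np.savez("w12.npz",T=T,**{k:v for k,v in s.items()})
W=world(s,T);c=np.array([650.5,-42.])
v,u=np.unravel_index(np.argmin(np.linalg.norm(W[...,:2]-c,axis=-1)),(480,640));print(u,v,W[v,u],s["color"][v-4:v+5,u-4:u+5].mean((0,1)))
b=blob(W,s["depth"],(u,v),2.7,40);print(b,blob(W,s["depth"],(u,v),9,40))
go(st,*b[0],9,b[2])
```

```text
45.55 [650.44375552 -41.94285667 154.21570139] [ 1.79998852e+02 -1.16038962e-03  5.49930178e+01] 42.608647358155274 [-8.2 17.9 81.4  0.  80.7 26.8]
316 223 [650.58274537 -40.69973439  13.2585524 ] [118.48148148 128.2345679  135.01234568]
(array([649.6, -42.6]), array([52.8, 23.4]), 43.4, array([ 4.3, 14.8, 17.2]), 2095) (array([654.3, -37.6]), array([17.9, 10. ]), -45.4, array([13. , 15.4, 17.4]), 383)
turn z total 2.32 ; then shift x -1.1 y -0.1 z 145.2
```

Run:
```python
from h import *
from bench import r
s=dict(np.load("w12.npz"));W=world(s,s["T"])
for z in(4,9,12):
    m=(W[...,2]>z)&(W[...,2]<25)&(np.linalg.norm(W[...,:2]-[649.6,-42.6],axis=-1)<32)
    m=cv2.morphologyEx(m.astype(np.uint8),cv2.MORPH_OPEN,np.ones((3,3)))>0
    P=W[m][:,:2].astype(np.float32);print(z,len(P),cv2.minAreaRect(P),P.mean(0))
go(r.sense(),649.3,-42.7,9,44.6)
```

```text
4 1801 ((650.2991943359375, -41.84134292602539), (47.550987243652344, 21.33953285217285), 44.97884750366211) [650.9034   -40.822094]
9 1502 ((650.2584228515625, -41.71592712402344), (45.795921325683594, 18.01397705078125), 45.08967590332031) [650.873   -40.85731]
12 1400 ((650.207275390625, -41.72395324707031), (45.66330337524414, 17.947528839111328), 45.30916976928711) [650.88074  -40.905235]
turn z total 2.08 ; then shift x -1.3 y -0.3 z 145.2
```

Request:
{"api": "apply_moves", "payload": {
  "steps": [
    [0,0,0,15,0,0,1],
    [0,0,0,30,0,0,1],
    [0,0,0,35,0,0,0],
    [-0.1,0,0,35,0,0,0],
    [-0.1,0,0,20,0,0,0],
    [-0.1,0,0,10,0,0,0],
    [-0.1,0,0,0,0,0,0],
    [-0.1,0,0,0,0,0,0]
  ]
}}

```text
time: 46.4
tool_pos: [651.4, -42.1, 10.5]
tcp_rot: [179.9, -0.1, 45.0]
ft_force: [-0.8, 0.5, 0.8]
finger_gap: 38.6
grip_force: 0.0
```

Request:
{"api": "apply_moves", "payload": {
  "steps": [
    [-0.3,0,0,0,0,0,0],
    [-0.4,0,0,0,0,0,0],
    [-1,0,0,0,0,0,0],
    [-1,0,0,0,0,0,0],
    [-1,0,0,0,0,0,0],
    [-1,0,0,0,0,0,0],
    [-1,0,0,0,0,0,0],
    [-1,0,0,0,0,0,0]
  ]
}}

```text
time: 47.2
tool_pos: [651.5, -42.1, 10.8]
tcp_rot: [179.9, -0.1, 45.0]
ft_force: [-1.5, -0.1, 6.2]
finger_gap: 16.4
grip_force: 39.3
```

Request:
{"api": "apply_moves", "payload": {
  "steps": [
    [-1,0,0,-5,0,0,0],
    [-1,0,0,-15,0,0,0],
    [-1,0,0,-30,0,0,0],
    [-1,0,0,-30,0,0,1],
    [-1,0,0,-30,0,0,1],
    [-1,0,0,0,0,0,1],
    [-1,0,0,0,0,0,1],
    [-1,0,0,0,0,0,1]
  ]
}}

```text
time: 48.0
tool_pos: [650.8, -42.0, 120.9]
tcp_rot: [180.0, -0.1, 19.8]
ft_force: [-0.2, 0.2, -0.7]
finger_gap: 16.1
grip_force: 39.1
```

Request:
{"api": "apply_moves", "payload": {
  "steps": [
    [-1,0,0,0,0,0,1],
    [-1,0,0,0,0,0,1],
    [-1,0,0,0,0,0,1],
    [-1,0,0,0,0,0,1],
    [-1,0,0,0,0,0,1],
    [-1,0,0,0,0,0,0.5],
    [-1,0,0,0,0,0,0],
    [-1,0,0,0,0,0,0]
  ]
}}

```text
time: 48.8
tool_pos: [650.5, -41.9, 119.9]
tcp_rot: [-180.0, -0.0, -7.4]
ft_force: [-0.6, 0.1, -0.2]
finger_gap: 16.1
grip_force: 39.1
```

Run:
```python
from h import *
from bench import r
st=r.sense();print(st["time"],st["tool_pos"],st["tcp_rot"],st["finger_gap"]);go(st,472.8,-216.7,24,-7.5)
```

```text
48.8 [650.54156268 -41.94463206 119.94827975] [-1.79999649e+02 -3.16454087e-02 -7.42173320e+00] 16.07808738955433
turn z total 0.02 ; then shift x -153.4 y 196.5 z 95.9
```

Request:
{"api": "apply_moves", "payload": {
  "steps": [
    [-1,-25.6,32.8,0,0,0,0],
    [-1,-25.6,32.8,0,0,0,0],
    [-1,-25.6,32.8,0,0,0,0],
    [-1,-25.6,32.8,0,0,0,0],
    [-1,-25.6,32.8,0,0,0,0],
    [-1,-25.6,32.8,0,0,0,0],
    [-1,0,0,0,0,0,0],
    [-1,0,0,0,0,0,0]
  ]
}}

```text
time: 49.6
tool_pos: [472.1, -217.7, 119.8]
tcp_rot: [180.0, -0.1, -7.6]
ft_force: [0.2, 0.2, -0.1]
finger_gap: 16.2
grip_force: 39.2
```

Request:
{"api": "apply_moves", "payload": {
  "steps": [
    [-1,0,0,0,0,0,0],
    [-1,0,0,0,0,0,0],
    [-1,0,0,0,0,0,0],
    [-1,0,0,0,0,0,0],
    [-1,0,0,0,0,0,0],
    [-1,0,0,0,0,0,0],
    [-1,0,0,0,0,0,0],
    [-1,0,0,0,0,0,0]
  ]
}}

```text
time: 50.4
tool_pos: [472.4, -217.0, 119.2]
tcp_rot: [-180.0, 0.0, -7.5]
ft_force: [-0.3, -0.4, -0.4]
finger_gap: 16.1
grip_force: 39.2
```

Run:
```python
from h import *
from bench import r
s,T,st=wrist(r);print(st["time"],st["tool_pos"],st["tcp_rot"],st["finger_gap"]);cv2.imwrite("pics/w13.png",s["color"])
W=world(s,T);p=st["tool_pos"];m=(s["depth"]>0)&(W[...,2]>p[2]-14)&(W[...,2]<p[2]+12)&(np.abs(W[...,1]-p[1])<9)&(np.abs(W[...,0]-p[0])<35);P=W[m];print("held",P.min(0),P.max(0))
q=W[(np.linalg.norm(W[...,:2]-[480.4,-156.2],axis=-1)<40)&(W[...,2]>6)&(W[...,2]<30)]
a=np.radians(-7.5);l=(q[:,:2]-[480.4,-156.2])@np.array([[np.cos(a),-np.sin(a)],[np.sin(a),np.cos(a)]]);q=l[(abs(l[:,1])<14.5)&(abs(l[:,0])<38)];print("res",cv2.minAreaRect(q.astype(np.float32)))
go(st,472.8,-216.7,24,-7.5)
```

```text
50.4 [ 472.4250135  -216.98075534  119.18940916] [-1.79998631e+02  1.86214777e-03 -7.50680218e+00] 16.131475687446976
held [ 448.3030993  -225.97885574  107.72433727] [ 497.10359854 -207.98137116  131.17000615]
res ((-0.3786659240722656, -0.13887310028076172), (64.3993148803711, 16.17905616760254), 0.33004581928253174)
turn z total -0.00 ; then shift x 0.3 y -0.3 z 95.2
```

Resistor is centred in its pocket, within 0.4 mm. Lowering the strip.

Request:
{"api": "apply_moves", "payload": {
  "steps": [
    [-1,0,0,20,0,0,0],
    [-1,0,0,30,0,0,0],
    [-1,0,0,25,0,0,0],
    [-1,0,0,15,0,0,0],
    [-1,0,0,5,0,0,0],
    [-1,0,0,0,0,0,0],
    [-1,0,0,0,0,0,0],
    [-1,0,0,0,0,0,0]
  ]
}}

```text
time: 51.25
tool_pos: [473.5, -217.6, 25.7]
tcp_rot: [179.9, -0.1, -7.5]
ft_force: [0.6, -0.5, -0.6]
finger_gap: 16.5
grip_force: 39.2
```

Request:
{"api": "apply_moves", "payload": {
  "steps": [
    [-1,0,0,4,0,0,0],
    [-1,0,0,2.5,0,0,0],
    [-1,0,0,1.5,0,0,0],
    [-1,0,0,0,0,0,0],
    [-1,0,0,0,0,0,0],
    [-1,0,0,0,0,0,0],
    [-1,0,0,0,0,0,0],
    [-1,0,0,0,0,0,0]
  ]
}}

```text
time: 52.05
tool_pos: [472.5, -217.0, 16.3]
tcp_rot: [180.0, -0.0, -7.5]
ft_force: [-0.1, 0.5, -0.3]
finger_gap: 16.3
grip_force: 39.2
```

Request:
{"api": "apply_moves", "payload": {
  "steps": [
    [-1,0,0,1,0,0,0],
    [-1,0,0,0.7,0,0,0],
    [-1,0,0,0,0,0,0],
    [-1,0,0,0,0,0,0],
    [-0.4,0,0,0,0,0,0],
    [-0.4,0,0,0,0,0,0],
    [-0.4,0,0,0,0,0,0],
    [-0.4,0,0,-3,0,0,0]
  ]
}}

```text
time: 52.85
tool_pos: [472.0, -216.7, 17.0]
tcp_rot: [-180.0, 0.1, -7.5]
ft_force: [-0.4, -0.2, 0.0]
finger_gap: 25.6
grip_force: 0.0
```

Request:
{"api": "apply_moves", "payload": {
  "steps": [
    [-0.4,0,0,-15,0,0,0],
    [-0.4,0,0,-30,0,0,0],
    [-0.4,0,0,-40,0,0,0],
    [-0.4,0,0,-40,0,0,0],
    [-0.4,0,0,-40,0,0,0],
    [-0.4,0,-40,-40,0,0,0],
    [-0.4,0,-40,-10,0,0,0],
    [-0.4,0,-40,0,0,0,0]
  ]
}}

```text
time: 53.65
tool_pos: [489.1, -102.2, 232.7]
tcp_rot: [179.9, -0.4, -7.6]
ft_force: [0.7, 0.0, -0.3]
finger_gap: 25.5
grip_force: 0.0
```

Request:
{"api": "apply_moves", "payload": {
  "steps": [
    [-0.4,0,-40,0,0,0,0],
    [-0.4,0,-40,0,0,0,0],
    [-0.4,-10,0,0,0,0,0],
    [-0.4,0,0,0,0,0,0],
    [-0.4,0,0,0,0,0,0],
    [-0.4,0,0,0,0,0,0],
    [-0.4,0,0,0,0,0,0],
    [-0.4,0,0,0,0,0,0]
  ]
}}

```text
time: 54.45
tool_pos: [488.1, -22.8, 227.8]
tcp_rot: [180.0, 0.0, -7.6]
ft_force: [0.3, 0.7, -0.1]
finger_gap: 25.7
grip_force: 0.0
```

Run:
```python
from h import *
from bench import r
s,T,st=wrist(r);print(st["time"],st["tool_pos"],st["tcp_rot"],st["finger_gap"]);cv2.imwrite("pics/w14.png",s["color"])
W=world(s,T)
for n,c,yaw,L,w,z0 in(("rf",(467.5,252.8),9.6,88,58,6),("att",(478.3,188),9.6,93,48,14),("fer",(488.8,125.1),9.6,48,36,8),("res",(480.4,-156.2),-7.5,80,32,6.5),("term",(472.6,-216.7),-7.5,64,38,7)):
    a=np.radians(yaw);l=(W[...,:2]-c)@np.array([[np.cos(a),-np.sin(a)],[np.sin(a),np.cos(a)]])
    m=(abs(l[...,0])<L/2-2)&(abs(l[...,1])<w/2-2)&(W[...,2]>z0)&(W[...,2]<60)
    if m.sum()<20: print(n,"unseen");continue
    q=np.dstack([l,W[...,2:]])[m];cc,sz,an=cv2.minAreaRect(q[:,:2].astype(np.float32))
    print(n,np.round(cc,1),np.round(sz,1),round(an,1),"top",np.percentile(q[:,2],[50,97]).round(1),len(q))
```

```text
54.45 [488.07100162 -22.75786684 227.80435187] [ 1.79996638e+02  1.02947082e-02 -7.58580896e+00] 25.742206145313393
rf [ 0.9 -0.2] [43.8 71.8] 89.9 top [ 8.9 16. ] 2666
att [-0.4 -0.8] [31.8 76.9] 88.8 top [28.  35.4] 2793
fer [ 2.7 -3.4] [37.7 25.2] 0.0 top [20.8 22.4] 1010
res [0.  0.7] [16.  63.1] 89.4 top [18.6 21.4] 1312
term [-0.5  0.3] [48.1 23.2] 0.5 top [18.4 21.5] 1638
```

View pics/w14.png

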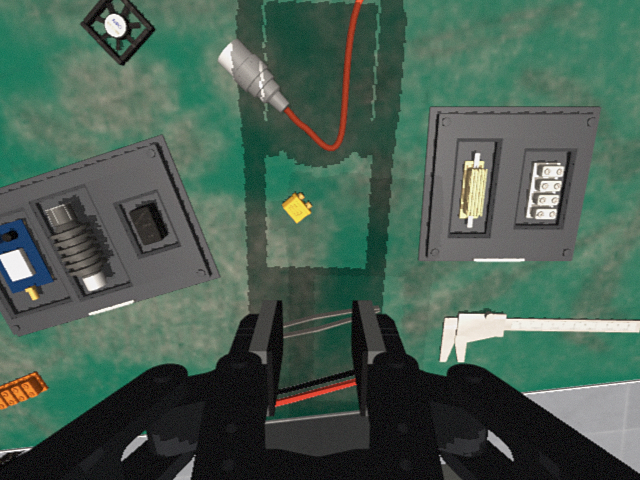

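All five parts lie flat and aligned in their pockets, with top heights that match. The fan at (117,28) and the plug at (297,207) haven't moved. Handing in.

```bash
python3 -c "
from bench import r
print(r.hand_in())"
```

```text
the job is handed in; nothing more can be done
None
```

Both kits are made up and handed in after 54 s of robot time: all five parts measured as lying right way up and flat in their pockets, with the fan, plug and look-alike strips never touched.

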